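# Set up a model glider fuselage for gluing its wing seat

## Robot

A 7-joint arm with a two-finger parallel gripper is mounted at the origin on the work surface. World frame = base frame: x ahead of the robot, y to its left, z up, the work surface at z = 0. Lengths are in m, angles in rad, forces in N, time in s.
With the tool pointing down it reaches from about 0.4 to 0.85 m from the base axis. Payload 10.4 kg.
Tool frame: the origin (TCP) lies midway between the tips of the shut fingers; the grasp point (between the pads) lies 19 mm behind it (manip.tcp_to_grasp is the distance from the TCP to the grasp point, in m); x points along the fingers, y is the direction in which the jaws open and shut, and the axes are right-handed (so a half turn about x gives the same grasp; the last joint's range is limited). The gripper opens to 85 mm and grips with 20 to 120 N. Pads are 22 mm wide; open, the fingers measure 114 mm over their backs; the gripper's body (76 mm by 85 mm) begins 54 mm behind the grasp point. The pads swing forward as they close: fully open they stand 13 mm farther back than shut.
Start: joints at [1.238, 0.332, -0.065, 1.46, 0.022, 1.35, -0.088], TCP at [0.191, -0.595, 0.231] pointing down, gripper open.
Joint ranges: [-2.6, 2.6], [-0.5, 2.12], [-1.47, 1.34], [0.16, 2.42], [-1.27, 4.41], [0.06, 2.06], [-2.6, 2.6]. Speed limits (rad/s): [2.22, 2.22, 2.79, 2.79, 3.14, 3.14, 3.14].

## Interface

Orientations are given as a unit quaternion [x, y, z, w].
In Python, from workcell import monitor, viewer, manip gives the robot as it stands. The module is installed in compiled form; this text tells all that it offers.
- The arm moves only by the tool send_rows, never from a script. Its arguments are lists of equal length, an entry for each row: "grip": the closure in counts, from 0 (fully open) to 255 (shut); "offset": the shift along the tool's x, y, z in mm, a list of three; "twist": the turn about the tool's x in degrees. In form: {"grip": [grip, ...], "offset": [[tx, ty, tz], ...], "twist": [twist, ...]}. A call has exactly 5 rows; each row is the pose to reach, as a shift and turn from the pose commanded when the call began, along the tool's axes at that moment; what a row does not reach only later rows make up. A row lasts 1/12 s, in which the tool goes at most 41.7 mm and 7.16 degrees, less where a joint would pass 70% of its speed; a pose out of reach is approached as far as the arm can. A call with a gripper value outside its range is refused whole. The fingers move at their own pace and stop on an object; "newtons" is the grip in N (left out, the last holds). Time passes only in rows, so rows that repeat a pose let the fingers close, or fill a call up. It gives the time, the measured TCP pose, the force and the opening at its end, in the units of the state.
- monitor.get_obs(): the state, without advancing time (a new reading comes with each control period).
- viewer.camera(name): name is "side" or "top" or "wrist"; returns (picture, depth): 420x560x3 uint8, blue, green, red; 420x560 float32, m along the optical axis (not along the pixel's ray), 0 where there is no reading.
- viewer.camera_model(name): a dict with "camera_matrix" (3x3 intrinsics, pixels), "distortion" ([k1, k2, p1, p2, k3] as OpenCV has them; the pictures are not rectified), "R" (3x3) and "t" (3): a world point X has camera coordinates R X + t; the wrist camera has in their place "mount" (4x4, takes a point from camera to tool coordinates, whose origin is the TCP and whose axes are the tool frame's). Camera axes: x right, y down, z forward; pixel columns grow to the right and rows downward; lengths in m; the calibration is good to about 2 mm. A picture is of the moment at which its call begins: read the wrist's pose just before it. camera_model takes no time and is no camera call.
- manip.hand_in(): hands the job in, once; it reports no verdict.
Trained networks look in the newest picture that a camera, given by its name, has taken for a name from the list of things; names that differ only in an ending like _2 or _b are one class to them, and where a whole thing is asked for, a point or a joint stands for the part that bears it (a point fixed in the world has none). Each returns a list of dicts, best first, with "score" (0 to 1); they miss things now and then, are a little off and sometimes report something else, mostly with a low value. They report only what shows in the picture. A call takes as long as a camera call. They do not tell look-alikes from the thing itself.
- viewer.recognise(target, camera): "box" ([left, top, width, height] in pixels, round what is visible of it).
- viewer.regions_of(target, camera): "region" (420x560 bool, what is visible of it) and "box" ([left, top, width, height] in pixels, round what is visible of it).
- viewer.spot_point(target, camera): "position" ([column, row] in pixels: a listed point, or the origin of a listed thing).
The state is a dict: "clock": time; "joint_pos": joint angles; "joint_velocities": joint speeds; "tau": joint torques, N m; "position": TCP position; "ee_rot": TCP orientation; "ft_force": force on the tool from outside, world axes, zero at the start; "torque": the same for the moment, N m; "grip_width": opening from 0.0 (shut) to 1.0 (fully open).
Only numpy, scipy, OpenCV 4.12 (cv2) and the standard library are available. Lean on these libraries where they do the work, as an engineer would, in place of code of your own. Each camera call takes 0.05 s, during which the arm holds its last target.

## Task

Get the glider fuselage ready for its wing seat to set: stand the green cradle squarely inside the green outline and the blue cradle squarely inside the blue outline, then lay the fuselage level in both cradles, its red nose over the green one and its flat middle centred between them. Then lay the dark plywood plate flat, lengthwise and centred on the flat middle of the fuselage, and last stand the dark steel weight gently on the centre of the plate. Let go of everything, and leave the glue bottle, screwdriver and sanding block where they are.

Things in the scene. Friction and masses are not known exactly. Their poses are not given: they have to be found in the camera images.
- cradle_green_mid (a point): Loose pale-green foam cradle, block 44 (x) by 80 (y) by 55 mm high, 60 g. A notch 54 mm wide runs along x through its top, floor 35 mm above the underside. Point: middle of the footprint, 27.5 mm above the underside. Grasp across x (44 mm), below the notch floor. When placed, its x lies along the line through both outlines, either way round.
- cradle_blue_mid (a point): Loose light-blue foam cradle, same shape, sizes and point as the green cradle.
- fuselage_mid (a point): Loose white model fuselage, red nose, tail fin, 220 g. Middle part is a box 110 long (x), 36 wide (y), 42 mm high with flat top, the wing seat: grasp it there across y. Point: centre of that box, 21 mm above the flat underside (skid 24 mm wide, 220 mm long). x points to the nose, which ends at +136 mm; the tail ends at -168 mm; the fin there (6 mm thick) tops 75 mm above the underside.
- seat_plate_mid (a point): Loose dark-brown plywood plate 70 mm (x) by 40 mm (y), 12 mm thick, 30 g, lying flat. The point is its centre, 6 mm above its underside. Its 70 mm length goes along the fuselage, either way round.
- weight_mid (a point): Loose dark steel cylinder, 40 mm in diameter and 50 mm high, upright, about 400 g. The point is its centre, 25 mm above its underside.
- mark_green: Green rectangular outline drawn on the paper plan, flat and fixed at bench height (z = 0). Inside it measures 60 (x) by 96 mm (y); lines 6 mm wide. Point: its centre. Its x runs along the line through both outlines (either way); the centres of the green and blue outlines are 150 mm apart.
- mark_blue: Blue rectangular outline on the plan, same sizes, point and axes as the green one.
- glue_mid (a point): Bystander: white glue bottle with a red cap, 36 mm in diameter and 80 mm high, upright; the point is half-way up. Leave it alone.
- screwdriver: Bystander: screwdriver with red handle, 190 mm long, lying along its x. Leave it alone.
- sander_mid (a point): Bystander: black sanding block 90 by 45 mm, 28 mm high; the point is its centre. Leave it alone.
Not all that is in view belongs to the job. There is more than one size of the part that bears cradle_blue_mid; the job needs the smaller. There is more than one size of the part that bears seat_plate_mid; the job needs the smaller.

How it is judged:
On the way, in this order (a step that is already met when the one before it is completed fails the run):
1. both cradles stand in the outlines of their colours (horizontal distance between cradle_green_mid and mark_green below 0.013 m and angle between the x axis of cradle_green_mid and the x axis of mark_green, either way round below 0.22 rad and height (world z) of cradle_green_mid between 0.0245 and 0.0305 m and angle between each of cradle_green_mid, cradle_blue_mid's own z axis and vertical below 0.06 rad and horizontal distance between cradle_blue_mid and mark_blue below 0.013 m and angle between the x axis of cradle_blue_mid and the x axis of mark_blue, either way round below 0.22 rad and height (world z) of cradle_blue_mid between 0.0245 and 0.0305 m), for 0.2 s.
2. the fuselage lies in both cradles, nose over the green one, released (all of step 1 and x of mark_green in the frame of fuselage_mid between 0.061 and 0.089 m and y of mark_green in the frame of fuselage_mid between -0.014 and 0.014 m and x of mark_blue in the frame of fuselage_mid between -0.089 and -0.061 m and y of mark_blue in the frame of fuselage_mid between -0.014 and 0.014 m and height (world z) of fuselage_mid between 0.052 and 0.06 m and angle between fuselage_mid's own z axis and vertical below 0.08 rad and contact force between the fingers and fuselage below 0.05 N), for 0.2 s.
3. the plate lies on the fuselage's flat middle, released (x of mark_green in the frame of fuselage_mid between 0.061 and 0.089 m and y of mark_green in the frame of fuselage_mid between -0.014 and 0.014 m and x of mark_blue in the frame of fuselage_mid between -0.089 and -0.061 m and y of mark_blue in the frame of fuselage_mid between -0.014 and 0.014 m and height (world z) of fuselage_mid between 0.052 and 0.06 m and angle between fuselage_mid's own z axis and vertical below 0.08 rad and x of seat_plate_mid in the frame of fuselage_mid between -0.012 and 0.012 m and y of seat_plate_mid in the frame of fuselage_mid between -0.012 and 0.012 m and z of seat_plate_mid in the frame of fuselage_mid between 0.023 and 0.031 m and angle between the x axis of seat_plate_mid and the x axis of fuselage_mid, either way round below 0.22 rad and contact force between the fingers and seat_plate below 0.05 N), for 0.2 s.
4. the weight stands on the plate (x of mark_green in the frame of fuselage_mid between 0.061 and 0.089 m and y of mark_green in the frame of fuselage_mid between -0.014 and 0.014 m and x of mark_blue in the frame of fuselage_mid between -0.089 and -0.061 m and y of mark_blue in the frame of fuselage_mid between -0.014 and 0.014 m and height (world z) of fuselage_mid between 0.052 and 0.06 m and angle between fuselage_mid's own z axis and vertical below 0.08 rad and x of seat_plate_mid in the frame of fuselage_mid between -0.012 and 0.012 m and y of seat_plate_mid in the frame of fuselage_mid between -0.012 and 0.012 m and z of seat_plate_mid in the frame of fuselage_mid between 0.023 and 0.031 m and angle between the x axis of seat_plate_mid and the x axis of fuselage_mid, either way round below 0.22 rad and x of weight_mid in the frame of seat_plate_mid between -0.012 and 0.012 m and y of weight_mid in the frame of seat_plate_mid between -0.012 and 0.012 m and z of weight_mid in the frame of seat_plate_mid between 0.027 and 0.035 m and angle between weight_mid's own z axis and vertical below 0.1 rad and contact force between the fingers and weight below 0.05 N), for 0.2 s.
At the end, for the whole second after the job is handed in: Cradles upright in their outlines (13 mm, 0.22 rad). Fuselage level in both, outline centres 75 mm before (green) and behind (blue) its point, within 14 mm each way. Plate flat on its middle (12 mm, 0.22 rad), weight upright on plate centre (12 mm). All released and at rest (all of step 1 and all of step 4 and linear speed of each of cradle_green, cradle_blue, fuselage, seat_plate, weight below 0.01 m/s and angular speed of each of cradle_green, cradle_blue, fuselage, seat_plate, weight below 0.1 rad/s and contact force between the fingers and cradle_green below 0.05 N and contact force between the fingers and cradle_blue below 0.05 N and contact force between the fingers and fuselage below 0.05 N and contact force between the fingers and seat_plate below 0.05 N); the robot touches nothing.
It fails at once if the glue bottle is disturbed (moved over 20 mm) (distance of glue_mid from where it was at the start of the episode above 0.02 m).
It fails at once if the screwdriver is disturbed (moved over 20 mm) (distance of screwdriver from where it was at the start of the episode above 0.02 m).
It fails at once if the sanding block is disturbed (moved over 20 mm) (distance of sander_mid from where it was at the start of the episode above 0.02 m).
It fails at once if the weight is dropped or rammed onto the plate (contact over 60 N) (contact force between weight and seat_plate above 60 N).
It also fails if it takes over 122 s, if anything falls off the work surface, if the arm or the gripper's body presses on something with over 40 N, if the wrist force passes 120 N, or if a joint passes its speed limit or range.

## Working session

There is one attempt and no reset: what is moved stays moved. The work goes in short steps, Python scripts to look and compute and a tool call to move; the robot and the scene stay as the last step left them, time stands still between calls to the robot, and variables do not carry over. Pictures are saved under pics/ and viewed, and the job is handed in when it is done.

Besides the shell and the picture viewer there is one more tool, called after "Request:" as name([rows], argument=value, ...), one row to a line, values as JSON. send_rows: Moves the arm, as the interface text tells. Its arguments: {"type":"object","properties":{"grip":{"type":"array","items":{"type":"number"}},"offset":{"type":"array","items":{"type":"array","items":{"type":"number"}}},"twist":{"type":"array","items":{"type":"number"}},"newtons":{"type":"number"}},"required":["grip","offset","twist"]}

```bash
mkdir -p pics; ls
cat > h.py <<'E'
import numpy as np,cv2
from workcell import monitor,viewer,manip
from scipy.spatial.transform import Rotation as Ro
def cam(n):
    o=monitor.get_obs(); p,d=viewer.camera(n); m=viewer.camera_model(n)
    if 'mount' in m:
        T=np.eye(4);T[:3,:3]=Ro.from_quat(o['ee_rot']).as_matrix();T[:3,3]=o['position']
        C=T@np.array(m['mount']); R=C[:3,:3].T; t=-R@C[:3,3]
    else: R=np.array(m['R']);t=np.array(m['t'])
    return p,d,(np.array(m['camera_matrix']),np.array(m['distortion']),R,t.ravel())
def ray(px,c):
    K,D,R,t=c
    u=cv2.undistortPoints(np.array(px,float).reshape(-1,1,2),K,D).reshape(-1,2)
    return np.c_[u,np.ones(len(u))]@R, -R.T@t
def onz(px,z,c):
    r,o=ray(px,c); s=(z-o[2])/r[:,2]; return o+r*s[:,None]
def cloud(d,c):
    v,u=np.nonzero(d>0); r,o=ray(np.c_[u,v],c); P=np.full(d.shape+(3,),np.nan); P[v,u]=o+r*d[v,u][:,None]; return P
def proj(X,c):
    K,D,R,t=c; return cv2.projectPoints(np.array(X,float).reshape(-1,3),cv2.Rodrigues(R)[0],t,K,D)[0].reshape(-1,2)
E
python3 - <<'E'
from h import *
o=monitor.get_obs();print(o,manip.tcp_to_grasp)
for n in ['top','side','wrist']:
    p,d,c=cam(n);cv2.imwrite(f'pics/{n}0.png',p);np.savez(f'{n}0.npz',p=p,d=d,K=c[0],D=c[1],R=c[2],t=c[3]);print(n,-c[2].T@c[3],c[2][2])
    if n=='wrist':continue
    for g in ['cradle_green_mid','cradle_blue_mid','fuselage_mid','seat_plate_mid','weight_mid','mark_green','mark_blue','glue_mid','screwdriver','sander_mid']:
        print(g,[(round(x['score'],2),np.round(x['position']).tolist()) for x in viewer.spot_point(g,n)])
E
```

```text
pics
{'clock': 0.0, 'joint_pos': array([ 1.23836564,  0.33287849, -0.06469553,  1.46094766,  0.02160633,
        1.34992122, -0.08850533]), 'joint_velocities': array([-7.94047091e-04,  2.46688709e-04, -5.87882467e-04, -2.44425417e-04,
       -4.57098784e-04,  3.71146013e-04,  6.33708510e-06]), 'tau': array([ 2.21500754e-04, -6.25436068e+01,  4.90813027e-02, -3.91606271e+01,
        1.63638534e-02,  9.64322680e-03, -1.11696056e-05]), 'position': array([ 0.1904326 , -0.59487652,  0.23050878]), 'ee_rot': array([-0.69853181, -0.10961335,  0.69874419, -0.10860379]), 'ft_force': array([ 0.18820878, -0.62493019, -0.1000435 ]), 'torque': array([-0.05388054,  0.01981961, -0.05164345]), 'grip_width': 1.0021703947591263} 0.0187
top [ 0.34628617 -0.08229698  1.46884224] [ 0.12049764  0.00246782 -0.99271055]
cradle_green_mid []
cradle_blue_mid [(0.79, [224.0, 238.0]), (0.56, [173.0, 283.0])]
fuselage_mid [(0.64, [291.0, 198.0]), (0.55, [375.0, 141.0])]
seat_plate_mid [(0.9, [338.0, 131.0]), (0.75, [354.0, 179.0])]
weight_mid [(0.62, [153.0, 241.0]), (0.46, [227.0, 123.0])]
mark_green [(0.71, [218
[... 155 characters left out ...]
(0.73, [411.0, 203.0]), (0.61, [378.0, 145.0])]
side [0.31611152 0.85308062 0.68302886] [ 0.20126458 -0.82634689 -0.525969  ]
cradle_green_mid [(0.62, [332.0, 202.0])]
cradle_blue_mid [(0.94, [370.0, 341.0]), (0.63, [315.0, 282.0])]
fuselage_mid [(0.67, [285.0, 226.0])]
seat_plate_mid [(0.83, [226.0, 195.0]), (0.76, [277.0, 197.0]), (0.47, [290.0, 353.0])]
weight_mid [(0.87, [288.0, 355.0])]
mark_green [(0.7, [232.0, 284.0]), (0.35, [281.0, 230.0])]
mark_blue [(0.93, [205.0, 333.0])]
glue_mid [(0.64, [253.0, 169.0]), (0.45, [205.0, 332.0])]
screwdriver [(0.84, [172.0, 266.0])]
sander_mid [(0.9, [320.0, 168.0])]
wrist [ 0.26009792 -0.57383911  0.37384485] [-0.27244502 -0.08766142 -0.95816971]
```

View pics/top0.png

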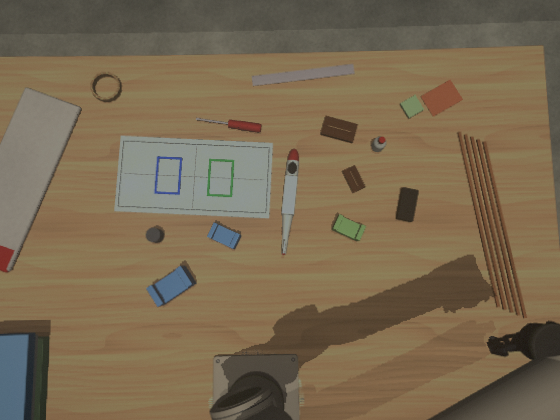

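View pics/side0.png

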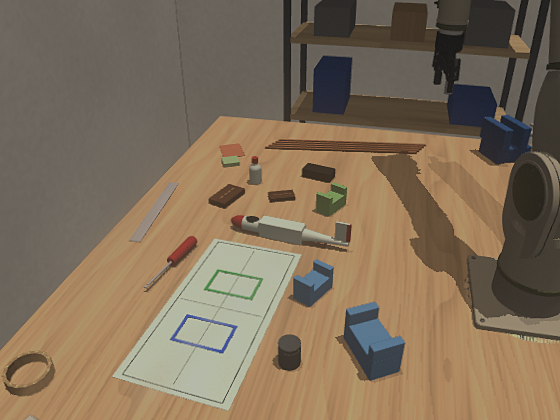

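View pics/wrist0.png

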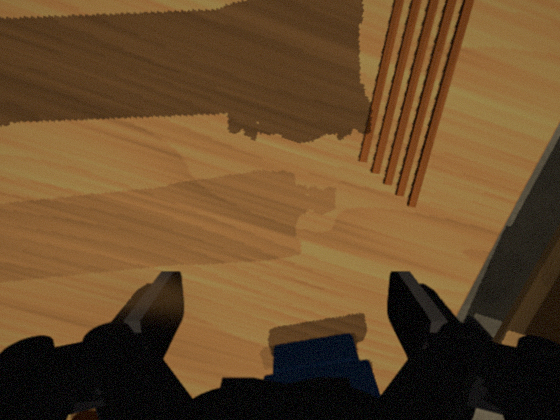

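Two candidates appear for two parts. Blue cradles are at top (224,236) and (172,285); the first is smaller and fits. Plates are at top (338,129) and (354,179); the second is smaller and fits. I'll measure them next and confirm each with a crop.

Run:
```python
from h import *
def load(n):
    z=np.load(f'{n}0.npz'); return z['p'],z['d'],(z['K'],z['D'],z['R'],z['t'])
p,d,c=load('top'); P=cloud(d,c)
r=onz([[200,190]],0,c);print(r, P[190,200])
def rect(n,box,f):
    x0,y0,x1,y1=box; sub=np.zeros(d.shape,bool);sub[y0:y1,x0:x1]=1
    q=P[sub&f(p.astype(int),P)]; q=q[~np.isnan(q[:,0])]
    R=cv2.minAreaRect((q[:,:2]*1000).astype(np.float32)); print(n,len(q),'c',np.round(R[0]),'s',np.round(R[1]),'a',round(R[2],1),'z',np.round(np.percentile(q[:,2],[5,50,95])*1000))
hi=lambda p,P:P[...,2]>.012
lo=lambda p,P:P[...,2]>.005
rect('gc',(330,210,370,245),hi)
rect('bcS',(205,218,243,252),hi)
rect('bcL',(145,262,198,308),hi)
rect('plL',(318,113,360,146),lo)
rect('plS',(340,163,368,195),lo)
rect('fus',(275,145,305,257),hi)
rect('wt',(142,223,166,246),hi)
rect('glue',(368,132,388,155),hi)
rect('sand',(393,184,420,224),hi)
rect('scr',(195,113,265,135),lo)
ex=lambda p:(p.max(2)-p.min(2))
rect('mg',(200,150,240,205),lambda p,P:(p[...,1]-p[...,2]>25)&(p[...,1]-p[...,0]>15))
rect('mb',(150,150,190,205),lambda p,P:(p[...,0]-p[...,2]>30))
im=np.hstack([cv2.resize(p[210:260,200:250],(390,390)),cv2.resize(p[105:205,310:410],(390,390))]);cv2.imwrite('pics/crop1.png',im)
```

```text
[[0.57173368 0.15428206 0.        ]] [ 5.71788162e-01  1.54339223e-01 -3.54934409e-04]
gc 502 c [ 454. -261.] s [80. 46.] a 64.2 z [27. 37. 58.]
bcS 489 c [440.  88.] s [91. 44.] a 64.2 z [30. 37. 57.]
bcL 1057 c [312. 230.] s [ 79. 112.] a 32.7 z [35. 50. 77.]
plL 678 c [ 741. -247.] s [118.  95.] a 89.1 z [ 8. 16. 21.]
plS 386 c [ 595. -285.] s [77. 90.] a 88.1 z [ 6. 11. 17.]
fus 1098 c [532. -98.] s [ 36. 302.] a 83.1 z [24. 38. 47.]
wt 207 c [444. 274.] s [39. 39.] a 16.2 z [19. 50. 55.]
glue 180 c [ 685. -354.] s [38. 29.] a 66.1 z [18. 54. 82.]
sand 548 c [ 517. -431.] s [46. 91.] a 77.6 z [20. 28. 34.]
scr 416 c [764.  69.] s [197.  63.] a 89.3 z [ 6. 20. 27.]
mg 279 c [607.  96.] s [ 73. 109.] a 86.7 z [-4.  2.  7.]
mb 280 c [617. 247.] s [ 76. 110.] a 86.2 z [-3.  2.  7.]
```

View pics/crop1.png

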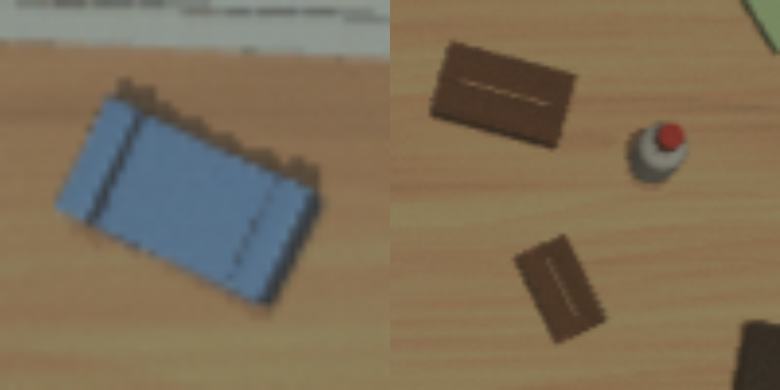

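The crop shows the small blue cradle (left) and the two plates. The lower plate, at top (354,179), is clearly the smaller one, and blue cradle (224,236) measures about 88x44 mm against 112x79 mm for the other. Outlines measure 151 mm apart, which matches. Next I'll add a move planner and hover over the green cradle.

```bash
cat > plan.py <<'E'
import sys
from h import *
def plan(x,y,z,yaw):  # mm, deg of jaw axis
    o=monitor.get_obs();M=Ro.from_quat(o['ee_rot']).as_matrix();p=o['position']*1000
    ang=np.degrees(np.arctan2(M[1,1],M[0,1]))
    dy=(yaw-ang+90)%180-90
    off=M.T@(np.array([x,y,z])-p)
    print('t',round(o['clock'],2),'tcp',np.round(p,1),'jaw',round(ang,1),'toolx',np.round(M[:,0],3),'off',np.round(off,1),'twist',round(-dy,1),'alt',round(-dy+(180 if dy>0 else -180),1),'j7',np.round(o['joint_pos'],2),'w',round(o['grip_width'],3),'F',np.round(o['ft_force'],1))
if __name__=='__main__': plan(*map(float,sys.argv[1:5]))
E
python3 plan.py 454 -261 150 -25.8
```

```text
t 1.15 tcp [ 190.6 -595.3  231.3] jaw -72.2 toolx [ 0. -0. -1.] off [  81.3 -238.  -352.8] twist -46.4 alt 133.6 j7 [ 1.24  0.33 -0.06  1.46  0.02  1.35 -0.09] w 0.997 F [ 1.3  1.2 -0.2]
```

Request:
send_rows([
  [7,-22,-32],
  [14,-44,-64],
  [21,-66,-96],
  [28,-88,-128],
  [36,-110,-162],
], grip=[0,0,0,0,0], twist=[-7,-14,-21,-28,-35], newtons=30)

```text
clock: 1.57
position: [0.3119, -0.4398, 0.1953]
ee_rot: [-0.633, -0.316, 0.633, -0.316]
ft_force: [-0.5, -1.0, -0.5]
grip_width: 1.004
```

```bash
python3 plan.py 454 -261 150 -25.8
```

```text
t 1.57 tcp [ 311.9 -439.8  195.3] jaw -36.9 toolx [ 0.    -0.001 -1.   ] off [  45.2    6.1 -228.4] twist -11.1 alt 168.9 j7 [ 1.1   0.18 -0.26  1.73  0.05  1.24  0.19] w 1.004 F [-0.5 -1.  -0.5]
```

Request:
send_rows([
  [6,1,-41],
  [14,2,-82],
  [22,3,-123],
  [32,5,-164],
  [40,6,-200],
], grip=[0,0,0,0,0], twist=[-5,-11,-11,-11,-11])

```text
clock: 1.98
position: [0.4384, -0.2834, 0.1552]
ee_rot: [0.6, 0.373, -0.6, 0.374]
ft_force: [0.5, -0.1, 0.1]
grip_width: 1.0
```

```bash
python3 plan.py 454 -261 150 -25.8
python3 - <<'E'
from h import *
p,d,c=cam('wrist');cv2.imwrite('pics/w1.png',p);print(viewer.camera_model('wrist')['mount'],-c[2].T@c[3]);np.savez('w1.npz',p=p,d=d,K=c[0],D=c[1],R=c[2],t=c[3])
E
```

```text
t 1.98 tcp [ 438.4 -283.4  155.2] jaw -26.2 toolx [ 0.001 -0.    -1.   ] off [  5.2   4.1 -26.9] twist -0.4 alt 179.6 j7 [ 0.87  0.19 -0.42  1.81  0.09  1.15 -0.04] w 1.0 F [ 0.5 -0.1  0.1]
[[-1.15086050e-03 -2.86798621e-01  9.57990202e-01 -1.42486084e-01]
 [ 9.99999270e-01  2.33998038e-05  1.20833250e-03  2.19433914e-04]
 [-3.68964877e-04  9.57990893e-01  2.86798384e-01 -7.23230642e-02]
 [ 0.00000000e+00  0.00000000e+00  0.00000000e+00  1.00000000e+00]] [ 0.4704785  -0.2185311   0.29764258]
```

View pics/w1.png

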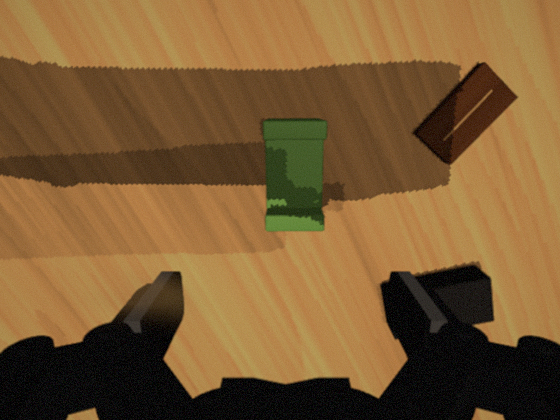

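The wrist view shows the green cradle at (295,175), the small plate at (466,113) and the sander at (440,295). Measuring from this picture.

```bash
cat >> h.py <<'E'
def fit(n,P,mask):
    q=P[mask]; q=q[~np.isnan(q[:,0])]
    R=cv2.minAreaRect((q[:,:2]*1000).astype(np.float32)); print(n,len(q),'c',np.round(R[0],1),'s',np.round(R[1],1),'a',round(R[2],1),'z',np.round(np.percentile(q[:,2],[5,50,95])*1000,1)); return R
def boxm(d,b):
    m=np.zeros(d.shape,bool);m[b[1]:b[3],b[0]:b[2]]=1;return m
E
python3 - <<'E'
from h import *
z=np.load('w1.npz');p,d,c=z['p'].astype(int),z['d'],(z['K'],z['D'],z['R'],z['t']);P=cloud(d,c)
g=boxm(d,(250,100,345,245))&(p[...,1]-p[...,2]>10)
fit('all',P,g&(P[...,2]>.02)); fit('top',P,g&(abs(P[...,2]-.055)<.006)); fit('floor',P,g&(abs(P[...,2]-.035)<.005))
pl=boxm(d,(405,55,525,170))&(p.sum(2)<170)&(P[...,2]>.004)
fit('plate',P,pl)
fit('bench',P,boxm(d,(60,20,160,60)))
E
```

```text
all 6306 c [ 455.8 -264.6] s [79.5 43.1] a 64.4 z [33.8 35.5 55.5]
top 2250 c [ 455.6 -264.5] s [79.3 43.1] a 64.1 z [52.9 54.7 55.9]
floor 3876 c [ 458.4 -259.2] s [67.4 43.1] a 64.5 z [33.7 34.8 36. ]
plate 4675 c [ 596.4 -287. ] s [70.5 40.5] a 22.9 z [ 8.7 11.9 13.2]
bench 3983 c [ 370.3 -113.7] s [27.9 80.9] a 64.2 z [-1.5 -0.2  1. ]
```

```bash
python3 plan.py 455.7 -264.6 3 -25.7
```

```text
t 2.03 tcp [ 442.6 -276.2  153.9] jaw -25.7 toolx [ 0.002  0.003 -1.   ] off [150.9   6.8 -15.6] twist -0.0 alt 180.0 j7 [ 0.86  0.2  -0.43  1.81  0.09  1.15 -0.05] w 1.005 F [ 2.5  7.1 -1.2]
```

Request:
send_rows([
  [20,3,-7],
  [40,5,-12],
  [60,5,-12],
  [60,5,-12],
  [60,5,-12],
], grip=[0,0,0,0,0], twist=[0,0,0,0,0])

```text
clock: 2.45
position: [0.4463, -0.2769, 0.095]
ee_rot: [-0.6, -0.374, 0.601, -0.373]
ft_force: [0.4, -0.6, 0.3]
grip_width: 0.999
```

```bash
python3 plan.py 455.7 -264.6 3 -25.7
```

```text
t 2.45 tcp [ 446.3 -276.9   95. ] jaw -26.3 toolx [-0.001  0.001 -1.   ] off [ 92.    3.1 -15.2] twist -0.6 alt 179.4 j7 [ 0.84  0.27 -0.42  1.86  0.13  1.04 -0.09] w 0.999 F [ 0.4 -0.6  0.3]
```

Request:
send_rows([
  [20,3,-10],
  [45,3,-15],
  [70,3,-15],
  [91,3,-15],
  [91,3,-15],
], grip=[0,0,0,0,0], twist=[0,0,0,0,0])

```text
clock: 2.87
position: [0.4547, -0.2646, 0.0023]
ee_rot: [-0.6, -0.374, 0.601, -0.372]
ft_force: [-0.9, 0.8, -0.3]
grip_width: 1.0
```

```bash
python3 plan.py 455.7 -264.6 3 -25.7;python3 - <<'E'
from h import *
p,d,c=cam('wrist');cv2.imwrite('pics/w2.png',p)
E
```

```text
t 2.87 tcp [ 454.7 -264.6    2.3] jaw -26.3 toolx [-0.003  0.002 -1.   ] off [-0.7  0.9 -0.4] twist -0.6 alt 179.4 j7 [ 0.79  0.41 -0.4   1.92  0.21  0.86 -0.18] w 1.0 F [-0.9  0.8 -0.3]
```

View pics/w2.png

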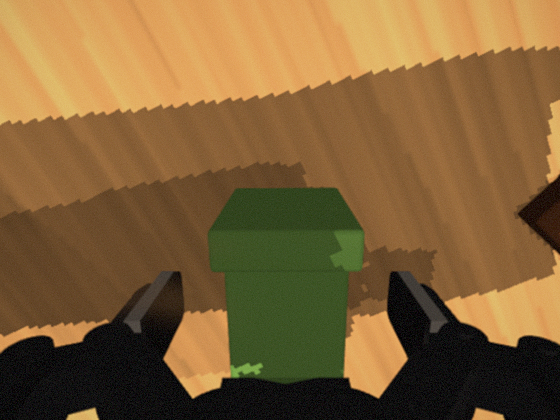

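The cradle is centred between the fingers at (288,300). Closing.

Request:
send_rows([
  [0,1,0],
  [0,1,0],
  [0,1,0],
  [0,1,0],
  [0,1,0],
], grip=[140,255,255,255,255], twist=[0,0,0,0,0], newtons=30)

```text
clock: 3.33
position: [0.4581, -0.266, 0.0059]
ee_rot: [0.601, 0.372, -0.6, 0.374]
ft_force: [-0.6, -0.2, 8.1]
grip_width: 0.507
```

Request:
send_rows([
  [0,0,0],
  [0,0,0],
  [-20,0,0],
  [-50,0,0],
  [-90,0,0],
], grip=[255,255,255,255,255], twist=[0,0,0,0,0])

```text
clock: 3.75
position: [0.4556, -0.2645, 0.0938]
ee_rot: [-0.6, -0.375, 0.601, -0.372]
ft_force: [0.4, -1.0, 0.0]
grip_width: 0.512
```

```bash
python3 plan.py 607 96 95 -93.8;python3 - <<'E'
from h import *
p,d,c=cam('wrist');cv2.imwrite('pics/w3.png',p)
E
```

```text
t 3.75 tcp [ 455.6 -264.5   93.8] jaw -26.2 toolx [-0.003  0.002 -1.   ] off [  -0.8  -23.6 -390.3] twist 67.6 alt -112.4 j7 [ 0.82  0.28 -0.43  1.86  0.13  1.04 -0.12] w 0.512 F [ 0.4 -1.   0. ]
```

View pics/w3.png

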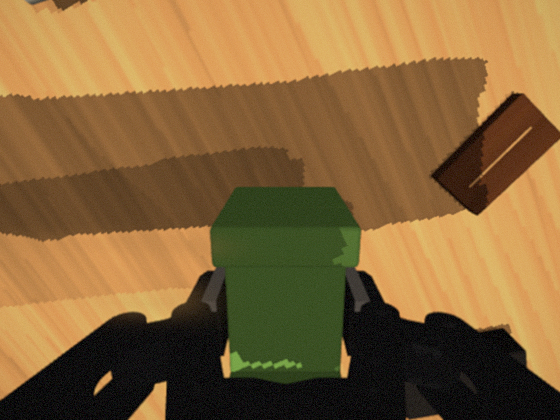

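Cradle is held firmly. Carrying it to the green outline.

Request:
send_rows([
  [-8,-2,-30],
  [-16,-4,-68],
  [-24,-6,-106],
  [-24,-8,-145],
  [-24,-10,-180],
], grip=[255,255,255,255,255], twist=[6,13,20,27,34])

```text
clock: 4.22
position: [0.5273, -0.1021, 0.1196]
ee_rot: [0.681, 0.191, -0.68, 0.192]
ft_force: [0.4, 0.1, -0.9]
grip_width: 0.513
```

```bash
python3 plan.py 607 96 95 -93.8
```

```text
t 4.22 tcp [ 527.3 -102.1  119.6] jaw -58.6 toolx [ 0.002 -0.001 -1.   ] off [  24.6 -127.5 -171.3] twist 35.2 alt -144.8 j7 [ 0.52  0.27 -0.47  1.81  0.14  1.09 -1.02] w 0.513 F [ 0.4  0.1 -0.9]
```

Request:
send_rows([
  [0,-25,-32],
  [0,-50,-65],
  [0,-76,-99],
  [0,-102,-133],
  [0,-127,-168],
], grip=[255,255,255,255,255], twist=[7,14,21,28,35])

```text
clock: 4.63
position: [0.5955, 0.0762, 0.1189]
ee_rot: [0.707, -0.009, -0.707, -0.009]
ft_force: [1.1, 0.3, 0.3]
grip_width: 0.513
```

Request:
send_rows([
  [0,0,0],
  [0,0,0],
  [0,0,0],
  [0,0,0],
  [0,0,0],
], grip=[255,255,255,255,255], twist=[0,0,0,0,0])

```text
clock: 5.05
position: [0.5949, 0.0729, 0.1185]
ee_rot: [0.707, -0.008, -0.707, -0.007]
ft_force: [0.4, -0.2, -0.6]
grip_width: 0.508
```

```bash
python3 plan.py 607 96 95 -93.8;python3 - <<'E'
from h import *
for n in ['wrist','top']:
    p,d,c=cam(n);cv2.imwrite(f'pics/{n}4.png',p);np.savez(f'{n}4.npz',p=p,d=d,K=c[0],D=c[1],R=c[2],t=c[3])
E
```

```text
t 5.05 tcp [594.9  72.9 118.5] jaw -91.2 toolx [ 0.    -0.001 -1.   ] off [ 23.5 -23.3 -11.6] twist 2.6 alt -177.4 j7 [ 0.17  0.4  -0.46  1.65  0.19  1.14 -1.93] w 0.508 F [ 0.4 -0.2 -0.6]
```

View pics/wrist4.png

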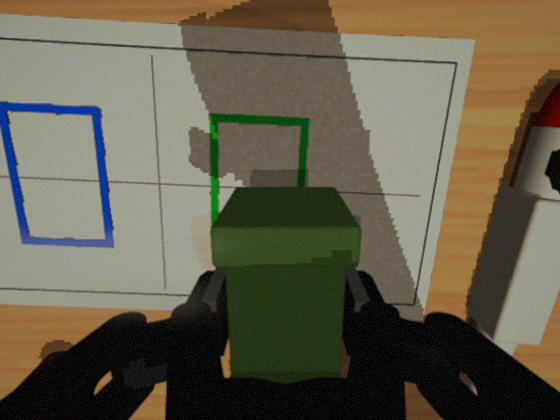

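The wrist view shows the blue outline fully at (58,175) and the green outline's upper part at (260,120); the held cradle hides the rest. Measuring the outlines on z=0.

Run:
```python
from h import *
for n in ['wrist4','top0','top4']:
    z=np.load(n+'.npz');p,d,c=z['p'].astype(int),z['d'],(z['K'],z['D'],z['R'],z['t'])
    for nm,box,m in [('blue',(0,90,130,260) if 'w' in n else (150,150,190,205),p[...,0]-p[...,2]>25),('green',(203,105,315,185) if 'w' in n else (200,150,240,205),(p[...,1]-p[...,2]>20)&(p[...,1]-p[...,0]>15))]:
        m=m&boxm(d,box); v,u=np.nonzero(m)
        X=onz(np.c_[u,v],0,c)[:,:2]*1000
        R=cv2.minAreaRect(X.astype(np.float32));print(n,nm,len(u),np.round(R[0],1),np.round(R[1],1),round(R[2],1),u.min(),u.max())
        if 'w' in n and nm=='green': print('corners',np.round(cv2.boxPoints(R),1).tolist())
        if 'w' in n and nm=='blue': print('corners',np.round(cv2.boxPoints(R),1).tolist())
```

```text
wrist4 blue 3757 [619.4 243.6] [ 73.2 109.1] 86.1 0 113
corners [[562.5, 210.8000030517578], [671.2999877929688, 203.3000030517578], [676.2999877929688, 276.3999938964844], [567.5, 283.8999938964844]]
wrist4 green 1807 [637.1  91.3] [72.4 52.6] 86.3 209 308
corners [[608.5, 56.900001525878906], [661.0, 53.5], [665.7000122070312, 125.69999694824219], [613.2000122070312, 129.10000610351562]]
top0 blue 295 [617.2 246.1] [ 72.8 109.3] 85.7 154 181
top0 green 320 [607.4  96.6] [ 73.9 110.2] 86.0 206 234
top4 blue 267 [617.2 246.1] [ 72.8 109.3] 85.7 154 181Traceback (most recent call last):
  File "<stdin>", line 6, in <module>
  File "h.py", line 16, in onz
    r,o=ray(px,c); s=(z-o[2])/r[:,2]; return o+r*s[:,None]
        ~~~^^^^^^
  File "h.py", line 13, in ray
    u=cv2.undistortPoints(np.array(px,float).reshape(-1,1,2),K,D).reshape(-1,2)
      ~~~~~~~~~~~~~~~~~~~^^^^^^^^^^^^^^^^^^^^^^^^^^^^^^^^^^^^^^^^
cv2.error: OpenCV(4.12.0) /io/opencv/modules/calib3d/src/undistort.dispatch.cpp:347: error: (-215:Assertion failed) CV_IS_MAT(_src) && CV_IS_MAT(_dst) && (_src->rows == 1 || _src->cols == 1) && (_dst->rows == 1 || _dst->cols == 1) && _src->cols + _src->rows - 1 == _dst->rows + _dst->cols - 1 && (CV_MAT_TYPE(_src->type) == CV_32FC2 || CV_MAT_TYPE(_src->type) == CV_64FC2) && (CV_MAT_TYPE(_dst->type) == CV_32FC2 || CV_MAT_TYPE(_dst->type) == CV_64FC2) in function 'cvUndistortPointsInternal'
```

```bash
python3 plan.py 609.5 93 30 -93.8
```

```text
t 5.15 tcp [594.9  73.4 118.5] jaw -91.2 toolx [ 0. -0. -1.] off [ 88.5 -20.  -14.2] twist 2.6 alt -177.4 j7 [ 0.17  0.4  -0.46  1.65  0.19  1.14 -1.93] w 0.512 F [-0.8  0.2 -1.1]
```

Request:
send_rows([
  [25,-20,-14],
  [55,-20,-14],
  [85,-20,-14],
  [85,-20,-14],
  [85,-20,-14],
], grip=[255,255,255,255,255], twist=[2.6,2.6,2.6,2.6,2.6])

```text
clock: 5.57
position: [0.6083, 0.0936, 0.0325]
ee_rot: [-0.706, 0.023, 0.708, 0.023]
ft_force: [0.7, 0.2, 0.6]
grip_width: 0.515
```

```bash
python3 plan.py 609.5 93 8 -93.8
```

```text
t 5.57 tcp [608.3  93.6  32.5] jaw -93.7 toolx [-0.003 -0.001 -1.   ] off [24.5  0.5 -1.4] twist 0.1 alt -179.9 j7 [ 0.11  0.53 -0.43  1.66  0.25  1.   -2.04] w 0.515 F [0.7 0.2 0.6]
```

Request:
send_rows([
  [10,0.5,-1],
  [18,0.5,-1],
  [24,0.5,-1],
  [26,0.5,-1],
  [26,0.5,-1],
], grip=[255,255,255,255,255], twist=[0,0,0,0,0])

```text
clock: 5.98
position: [0.6101, 0.0937, 0.0071]
ee_rot: [-0.707, 0.023, 0.707, 0.023]
ft_force: [0.2, 0.3, 0.1]
grip_width: 0.507
```

```bash
python3 plan.py 609.5 93 8 -93.8
```

```text
t 5.98 tcp [610.1  93.7   7.1] jaw -93.7 toolx [-0. -0. -1.] off [-0.9  0.8  0.6] twist 0.1 alt -179.9 j7 [ 0.1   0.57 -0.42  1.67  0.27  0.96 -2.05] w 0.507 F [0.2 0.3 0.1]
```

Descend 3 mm more while feeling for contact, then open and rise.

Request:
send_rows([
  [2,1,0],
  [3,1,0],
  [2,1,0],
  [-1,1,0],
  [-1,1,0],
], grip=[255,255,0,0,0], twist=[0,0,0,0,0])

```text
clock: 6.4
position: [0.6107, 0.0929, 0.0092]
ee_rot: [0.707, -0.023, -0.706, -0.023]
ft_force: [0.6, -0.4, -0.1]
grip_width: 0.915
```

Request:
send_rows([
  [0,0,0],
  [-30,0,0],
  [-65,0,0],
  [-105,0,0],
  [-145,0,0],
], grip=[0,0,0,0,0], twist=[0,0,0,0,0])

```text
clock: 6.82
position: [0.6096, 0.0928, 0.1546]
ee_rot: [-0.706, 0.023, 0.707, 0.023]
ft_force: [0.9, -0.6, 0.9]
grip_width: 1.0
```

```bash
python3 plan.py 440 85 150 -25.8;python3 - <<'E'
from h import *
for n in ['wrist','top']:
    p,d,c=cam(n);cv2.imwrite(f'pics/{n}5.png',p);np.savez(f'{n}5.npz',p=p,d=d,K=c[0],D=c[1],R=c[2],t=c[3])
    p=p.astype(int);P=cloud(d,c)
    g=(p[...,1]-p[...,2]>10)&(p[...,1]-p[...,0]>5)&(P[...,2]>.03)&(P[...,0]>.5)&(P[...,1]>0)
    fit(n+' green',P,g)
E
```

```text
t 6.82 tcp [609.6  92.8 154.6] jaw -93.7 toolx [-0.001 -0.    -1.   ] off [  4.8  18.7 168.8] twist -67.9 alt 112.1 j7 [ 0.14  0.4  -0.46  1.56  0.19  1.22 -1.99] w 1.0 F [ 0.9 -0.6  0.9]
wrist green 5775 c [611.7  91.5] s [141.9  79.7] a 86.7 z [ 33.8  35.6 224.6]
top green 1 c [510.5   9.4] s [0. 0.] a 0.0 z [556. 556. 556.]
```

View pics/wrist5.png

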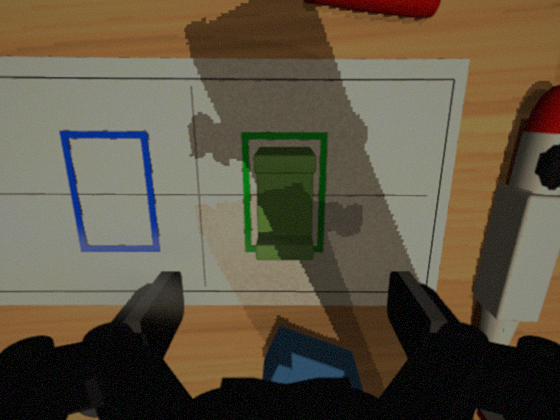

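Green cradle stands in its outline at (285,205). Measuring how well, then going for the small blue cradle.

Run:
```python
from h import *
z=np.load('wrist5.npz');p,d,c=z['p'].astype(int),z['d'],(z['K'],z['D'],z['R'],z['t']);P=cloud(d,c)
fit('cr',P,boxm(d,(235,135,335,265))&(P[...,2]>.02))
for nm,box,m in [('blue',(50,120,170,260),p[...,0]-p[...,2]>25),('green',(235,125,335,260),(p[...,1]-p[...,2]>20)&(p[...,1]-p[...,0]>15)&(abs(P[...,2])<.006))]:
    v,u=np.nonzero(m&boxm(d,box)); X=onz(np.c_[u,v],0,c)[:,:2]*1000
    R=cv2.minAreaRect(X.astype(np.float32));print(nm,len(u),np.round(R[0],1),np.round(R[1],1),round(R[2],1))
    print(np.round(cv2.boxPoints(R),1).tolist())
```

```text
cr 6302 c [611.7  92.1] s [44.  79.7] a 86.3 z [33.7 35.4 55.4]
blue 2760 [619.5 243.4] [ 72.9 108.1] 86.2
[[563.2000122070312, 210.60000610351562], [671.0, 203.39999389648438], [675.7999877929688, 276.1000061035156], [568.0, 283.29998779296875]]
green 2094 [609.4  93. ] [ 72.4 107.4] 86.3
[[553.5, 60.400001525878906], [660.7000122070312, 53.400001525878906], [665.4000244140625, 125.69999694824219], [558.2000122070312, 132.60000610351562]]
```

Request:
send_rows([
  [0,7,36],
  [0,14,72],
  [0,21,108],
  [0,27,144],
  [0,33,178],
], grip=[0,0,0,0,0], twist=[-7,-14,-21,-28,-35])

```text
clock: 7.33
position: [0.4285, 0.0711, 0.1527]
ee_rot: [-0.68, -0.193, 0.681, -0.193]
ft_force: [-0.9, 0.7, 0.7]
grip_width: 1.004
```

Request:
send_rows([
  [0,0,0],
  [0,0,0],
  [0,0,0],
  [0,0,0],
  [0,0,0],
], grip=[0,0,0,0,0], twist=[-7,-14,-21,-28,-33])

```text
clock: 7.75
position: [0.4304, 0.0713, 0.1533]
ee_rot: [0.598, 0.378, -0.597, 0.378]
ft_force: [-0.3, 0.1, -0.8]
grip_width: 1.001
```

Request:
send_rows([
  [0,0,0],
  [0,0,0],
  [0,0,0],
  [0,0,0],
  [0,0,0],
], grip=[0,0,0,0,0], twist=[0,0,0,0,0])

```text
clock: 8.17
position: [0.4305, 0.0714, 0.1533]
ee_rot: [0.599, 0.376, -0.599, 0.376]
ft_force: [-0.5, 0.3, 0.1]
grip_width: 0.997
```

```bash
python3 plan.py 440 85 95 -25.8;python3 - <<'E'
from h import *
for n in ['wrist']:
    p,d,c=cam(n);cv2.imwrite(f'pics/{n}6.png',p);np.savez(f'{n}6.npz',p=p,d=d,K=c[0],D=c[1],R=c[2],t=c[3])
    p=p.astype(int);P=cloud(d,c)
    g=(p[...,0]-p[...,2]>10)&(P[...,2]>.02)&(P[...,2]<.09)
    lab=cv2.connectedComponentsWithStats(g.astype(np.uint8))
    for i in range(1,lab[0]):
        if lab[2][i,4]>500: print(lab[2][i]);fit(n+' blue',P,lab[1]==i)
E
```

```text
t 8.17 tcp [430.5  71.4 153.3] jaw -25.8 toolx [ 0. -0. -1.] off [ 58.3   2.7 -16.4] twist 0.0 alt -180.0 j7 [ 0.32  0.01 -0.59  2.01  0.01  1.13 -0.72] w 0.997 F [-0.5  0.3  0.1]
[    0    18   132   157 12260]
wrist blue 12260 c [310.9 218.3] s [ 59.9 100.7] a 32.7 z [27.9 47.3 74.4]
[ 261  135   63  112 6347]
wrist blue 6347 c [440.7  80.5] s [79.3 43.2] a 64.3 z [33.8 35.5 55.5]
```

View pics/wrist6.png

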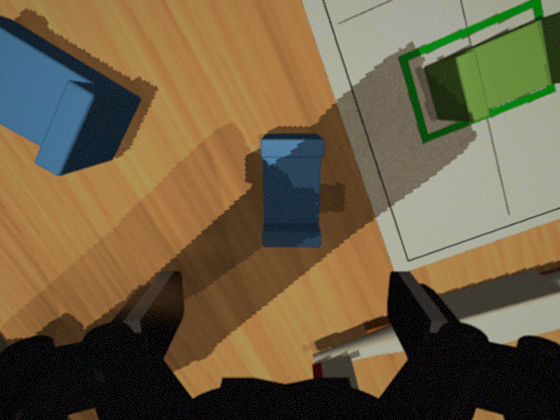

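Small blue cradle is at (292,190), measuring 79x43 mm, so it is the right one. The larger one is upper left at (70,90). Descending.

```bash
python3 plan.py 440.7 80.5 6 -25.7
```

```text
t 8.22 tcp [430.5  71.4 153.3] jaw -25.8 toolx [ 0. -0. -1.] off [147.3   5.3 -12.6] twist -0.1 alt 179.9 j7 [ 0.32  0.01 -0.59  2.01  0.01  1.13 -0.72] w 1.0 F [-0.2 -0.3 -0.8]
```

Request:
send_rows([
  [30,5,-12],
  [60,5,-12],
  [85,5,-12],
  [85,5,-12],
  [85,5,-12],
], grip=[0,0,0,0,0], twist=[0,0,0,0,0])

```text
clock: 8.63
position: [0.4394, 0.0801, 0.068]
ee_rot: [-0.598, -0.377, 0.599, -0.376]
ft_force: [-0.4, -0.4, 0.1]
grip_width: 1.001
```

```bash
python3 plan.py 440.7 80.5 6 -25.7
```

```text
t 8.63 tcp [439.4  80.1  68. ] jaw -25.7 toolx [-0.003  0.    -1.   ] off [62.   1.2 -0.9] twist -0.0 alt 180.0 j7 [ 0.28  0.16 -0.6   2.07  0.11  0.95 -0.82] w 1.001 F [-0.4 -0.4  0.1]
```

Request:
send_rows([
  [20,1,-1],
  [40,1,-1],
  [61,1,-1],
  [61,1,-1],
  [61,1,-1],
], grip=[0,0,0,0,0], twist=[0,0,0,0,0])

```text
clock: 9.05
position: [0.442, 0.0806, 0.0085]
ee_rot: [0.599, 0.376, -0.599, 0.376]
ft_force: [-0.7, 0.0, 0.3]
grip_width: 1.003
```

Request:
send_rows([
  [0,0,0],
  [0,0,0],
  [0,0,0],
  [0,0,0],
  [0,0,0],
], grip=[140,255,255,255,255], twist=[0,0,0,0,0])

```text
clock: 9.47
position: [0.4424, 0.0806, 0.0085]
ee_rot: [0.599, 0.376, -0.598, 0.377]
ft_force: [-2.1, -0.6, 9.5]
grip_width: 0.508
```

Request:
send_rows([
  [0,0,0],
  [0,0,0],
  [-30,0,0],
  [-70,0,0],
  [-110,0,0],
], grip=[255,255,255,255,255], twist=[0,0,0,0,0])

```text
clock: 9.88
position: [0.4405, 0.0808, 0.1185]
ee_rot: [-0.598, -0.377, 0.599, -0.376]
ft_force: [1.9, -0.8, -0.6]
grip_width: 0.512
```

```bash
python3 plan.py 619.5 243.4 115 86.2;python3 - <<'E'
from h import *
p,d,c=cam('wrist');cv2.imwrite('pics/w7.png',p)
E
```

```text
t 9.88 tcp [440.5  80.8 118.5] jaw -25.7 toolx [-0.002  0.001 -1.   ] off [   3.2   91.  -224.1] twist 68.1 alt -111.9 j7 [ 0.31  0.09 -0.61  2.02  0.06  1.06 -0.77] w 0.512 F [ 1.9 -0.8 -0.6]
```

View pics/w7.png

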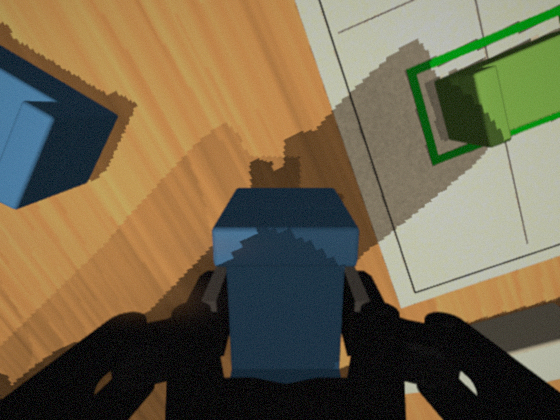

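Request:
send_rows([
  [0,14,-35],
  [0,28,-70],
  [0,42,-105],
  [0,56,-140],
  [0,71,-175],
], grip=[255,255,255,255,255], twist=[7,14,21,28,35])

```text
clock: 10.35
position: [0.5826, 0.2085, 0.1174]
ee_rot: [0.684, 0.179, -0.684, 0.18]
ft_force: [1.1, 1.1, 0.2]
grip_width: 0.512
```

```bash
python3 plan.py 619.5 243.4 115 86.2
```

```text
t 10.35 tcp [582.6 208.5 117.4] jaw -60.6 toolx [ 0. -0. -1.] off [  2.3 -12.2 -49.3] twist 33.2 alt -146.8 j7 [ 0.    0.46 -0.54  1.59  0.25  1.16 -1.65] w 0.512 F [1.1 1.1 0.2]
```

Request:
send_rows([
  [0,-3,-10],
  [0,-6,-20],
  [0,-9,-30],
  [0,-12,-40],
  [0,-12,-49],
], grip=[255,255,255,255,255], twist=[7,14,21,28,33])

```text
clock: 10.77
position: [0.6179, 0.2434, 0.1175]
ee_rot: [-0.707, 0.021, 0.707, 0.022]
ft_force: [0.8, -0.0, -0.9]
grip_width: 0.512
```

Request:
send_rows([
  [20,0,0],
  [45,0,0],
  [70,0,0],
  [80,0,0],
  [80,0,0],
], grip=[255,255,255,255,255], twist=[0,0,0,0,0])

```text
clock: 11.18
position: [0.6162, 0.2413, 0.0347]
ee_rot: [-0.705, 0.02, 0.708, 0.019]
ft_force: [-0.9, -0.5, 0.4]
grip_width: 0.51
```

```bash
python3 plan.py 619.5 243.4 9 86.2
```

```text
t 11.18 tcp [616.2 241.3  34.7] jaw -93.2 toolx [-0.004 -0.002 -1.   ] off [25.6 -2.3 -3.2] twist 0.6 alt -179.4 j7 [-0.14  0.61 -0.41  1.53  0.27  1.06 -2.24] w 0.51 F [-0.9 -0.5  0.4]
```

Request:
send_rows([
  [8,-2,-2],
  [15,-2,-2],
  [22,-2,-2],
  [25,-2,-2],
  [25,-2,-2],
], grip=[255,255,255,255,255], twist=[0.5,0.5,0.5,0.5,0.5])

```text
clock: 11.6
position: [0.6197, 0.2439, 0.0117]
ee_rot: [-0.706, 0.023, 0.707, 0.023]
ft_force: [-0.4, 0.3, -0.8]
grip_width: 0.51
```

```bash
python3 plan.py 619.5 243.4 9 86.2
```

```text
t 11.6 tcp [619.7 243.9  11.7] jaw -93.7 toolx [-0.001 -0.    -1.   ] off [2.7 0.5 0.2] twist 0.1 alt -179.9 j7 [-0.15  0.65 -0.4   1.53  0.28  1.02 -2.26] w 0.51 F [-0.4  0.3 -0.8]
```

Request:
send_rows([
  [2,0,0],
  [4,0,0],
  [3,0,0],
  [0,0,0],
  [0,0,0],
], grip=[255,255,0,0,0], twist=[0,0,0,0,0])

```text
clock: 12.02
position: [0.6205, 0.2443, 0.0133]
ee_rot: [0.707, -0.023, -0.706, -0.023]
ft_force: [0.5, 0.3, 0.3]
grip_width: 0.91
```

Request:
send_rows([
  [0,0,0],
  [-35,0,0],
  [-75,0,0],
  [-115,0,0],
  [-155,0,0],
], grip=[0,0,0,0,0], twist=[0,0,0,0,0])

```text
clock: 12.43
position: [0.6197, 0.244, 0.1693]
ee_rot: [-0.707, 0.023, 0.707, 0.023]
ft_force: [1.2, -0.2, 0.6]
grip_width: 1.003
```

```bash
python3 plan.py 530 -100 165 -8;python3 - <<'E'
from h import *
n='wrist'
p,d,c=cam(n);cv2.imwrite(f'pics/{n}8.png',p);np.savez(f'{n}8.npz',p=p,d=d,K=c[0],D=c[1],R=c[2],t=c[3])
p=p.astype(int);P=cloud(d,c)
g=(P[...,2]>.02)&(P[...,2]<.065)&(P[...,0]>.54)&(P[...,0]<.7)
fit('b',P,g&(P[...,1]>.2)&(P[...,1]<.3));fit('g',P,g&(P[...,1]>.05)&(P[...,1]<.14))
E
```

```text
t 12.43 tcp [619.7 244.  169.3] jaw -93.7 toolx [-0.  0. -1.] off [  4.3 349.1  67.4] twist -85.7 alt 94.3 j7 [-0.13  0.49 -0.43  1.4   0.21  1.29 -2.21] w 1.003 F [ 1.2 -0.2  0.6]
b 5664 c [620.5 243. ] s [44.  79.2] a 86.3 z [33.7 35.5 55.4]
g 6856 c [611.7  92.4] s [45.6 79.8] a 86.6 z [26.2 35.3 55.3]
```

View pics/wrist8.png

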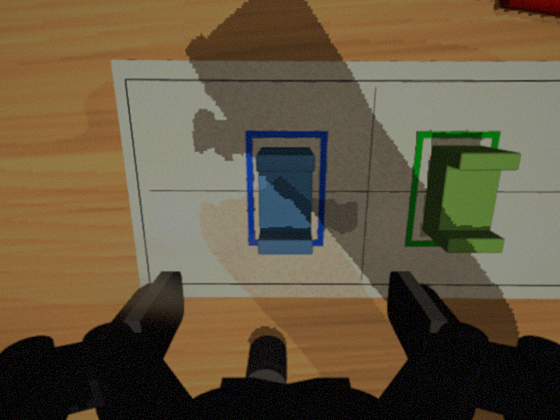

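Both cradles are in (blue off by about 1 mm, green about 2.5 mm). Now the fuselage, jaws at 83° so it can be turned with the nose towards green.

Request:
send_rows([
  [0,38,7],
  [0,76,14],
  [0,114,21],
  [0,152,28],
  [0,190,36],
], grip=[0,0,0,0,0], twist=[-7,-14,-21,-28,-35])

```text
clock: 12.9
position: [0.5717, 0.0562, 0.1673]
ee_rot: [0.681, 0.191, -0.681, 0.191]
ft_force: [1.6, -0.7, 0.5]
grip_width: 1.002
```

```bash
python3 plan.py 510 -95 165 83.1
```

```text
t 12.9 tcp [571.7  56.2 167.3] jaw -58.6 toolx [ 0.001 -0.    -1.   ] off [  2.3  97.  131.4] twist 38.3 alt -141.7 j7 [ 0.24  0.31 -0.5   1.66  0.16  1.21 -1.32] w 1.002 F [ 1.6 -0.7  0.5]
```

Request:
send_rows([
  [0,20,27],
  [0,40,54],
  [0,60,81],
  [0,80,108],
  [0,97,131],
], grip=[0,0,0,0,0], twist=[-7,-14,-21,-28,-35])

```text
clock: 13.32
position: [0.5095, -0.0936, 0.1674]
ee_rot: [0.594, 0.384, -0.594, 0.384]
ft_force: [0.4, -0.9, 0.8]
grip_width: 0.999
```

Request:
send_rows([
  [0,0,0],
  [0,0,0],
  [0,0,0],
  [0,0,0],
  [0,0,0],
], grip=[0,0,0,0,0], twist=[-7,-14,-21,-28,-35])

```text
clock: 13.73
position: [0.5105, -0.0918, 0.1674]
ee_rot: [0.451, 0.545, -0.451, 0.545]
ft_force: [0.3, 1.0, -0.3]
grip_width: 1.001
```

Request:
send_rows([
  [0,0,0],
  [0,0,0],
  [0,0,0],
  [0,0,0],
  [0,0,0],
], grip=[0,0,0,0,0], twist=[-7,-14,-21,-28,-35])

```text
clock: 14.15
position: [0.5105, -0.0917, 0.1674]
ee_rot: [0.266, 0.655, -0.266, 0.655]
ft_force: [-0.2, -0.1, -0.5]
grip_width: 1.001
```

Request:
send_rows([
  [0,0,0],
  [0,0,0],
  [0,0,0],
  [0,0,0],
  [0,0,0],
], grip=[0,0,0,0,0], twist=[-7,-14,-21,-28,-35])

```text
clock: 14.57
position: [0.5105, -0.0917, 0.1674]
ee_rot: [0.056, 0.705, -0.057, 0.705]
ft_force: [-0.4, 0.3, 0.4]
grip_width: 1.002
```

Request:
send_rows([
  [0,0,0],
  [0,0,0],
  [0,0,0],
  [0,0,0],
  [0,0,0],
], grip=[0,0,0,0,0], twist=[0,0,0,0,0])

```text
clock: 14.98
position: [0.5105, -0.0917, 0.1674]
ee_rot: [0.059, 0.705, -0.059, 0.705]
ft_force: [-0.6, -0.6, -0.6]
grip_width: 0.999
```

```bash
python3 plan.py 532 -100 165 83.1;python3 - <<'E'
from h import *
n='wrist'
p,d,c=cam(n);cv2.imwrite(f'pics/{n}9.png',p);np.savez(f'{n}9.npz',p=p,d=d,K=c[0],D=c[1],R=c[2],t=c[3])
E
```

```text
t 14.98 tcp [510.5 -91.7 167.4] jaw 80.4 toolx [ 0. -0. -1.] off [ 2.4 -4.6 22.6] twist -2.7 alt 177.3 j7 [ 0.7   0.21 -0.68  1.79  0.14  1.19  1.38] w 0.999 F [-0.6 -0.6 -0.6]
```

View pics/wrist9.png

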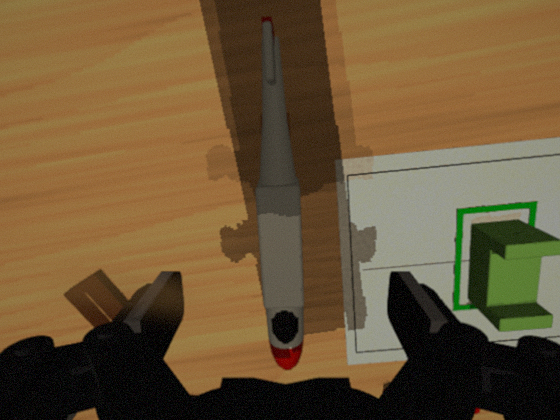

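The wrist view shows the fuselage with the box top at rows 185-310, red nose (287,355) and tail (266,20). Measuring the flat top.

Run:
```python
from h import *
z=np.load('wrist9.npz');p,d,c=z['p'].astype(int),z['d'],(z['K'],z['D'],z['R'],z['t']);P=cloud(d,c)
m=boxm(d,(235,175,325,375))&(P[...,2]>.039)&(P[...,2]<.047)
R=fit('top',P,m)
f=boxm(d,(235,5,325,375))&(P[...,2]>.012); q=P[f]*1000
fit('all',P,f)
a=np.radians(-6.9)
R2=R[2]
# profile along axis
ang=np.radians(R[2] if R[1][0]>R[1][1] else R[2]-90);ax=np.array([np.cos(ang),np.sin(ang)]);ax*=np.sign(ax[0]);print('head',np.degrees(np.arctan2(ax[1],ax[0])))
c0=np.array(R[0]);s=(q[:,:2]-c0)@ax; w=(q[:,:2]-c0)@np.array([-ax[1],ax[0]])
for b in range(-240,160,10):
    k=(s>=b)&(s<b+10)
    if k.sum()>5: print(b,k.sum(),np.round([w[k].min(),w[k].max(),np.percentile(q[k,2],90)],1))
```

```text
top 5479 c [ 568.5 -105.2] s [ 35.9 145.9] a 83.0 z [40.1 41.9 43. ]
all 11263 c [ 534.2 -101. ] s [ 36.  301.7] a 83.0 z [24.4 40.7 72.9]
head -6.9558258056640625
-190 141 [-6.2  6.6 74.7]
-180 316 [-6.9  7.  75.2]
-170 313 [-7.6  7.4 75.4]
-160 336 [-8.2  8.2 75.3]
-150 333 [-8.   8.7 52.4]
-140 307 [-8.7  9.1 29.4]
-130 368 [-11.5  11.9  30. ]
-120 376 [-11.8  11.6  30.8]
-110 376 [-12.3  12.4  32. ]
-100 405 [-12.9  13.6  33.4]
-90 430 [-14.5  14.2  34.3]
-80 607 [-17.1  17.9  41.6]
-70 543 [-17.9  18.   42.7]
-60 526 [-17.9  17.6  42.8]
-50 513 [-17.9  18.   42.8]
-40 492 [-18.   17.7  42.8]
-30 483 [-18.   18.   42.9]
-20 470 [-17.9  18.   42.8]
-10 451 [-17.8  17.6  42.8]
0 446 [-17.9  18.   42.7]
10 422 [-18.   17.8  42.9]
20 417 [-18.   17.5  42.8]
30 251 [-17.3  17.1  42.6]
40 353 [-17.4  17.5  39.4]
50 368 [-17.7  17.4  41. ]
60 298 [-17.4  17.   40.8]
70 290 [-17.2  16.7  37.9]
80 273 [-16.6  16.4  36.7]
90 221 [-15.3  15.   35.6]
100 120 [-12.7  12.7  33.4]
110 18 [-7.3  6.4 30.2]
```

```bash
python3 plan.py 550 -103 75 83
```

```text
t 15.03 tcp [510.5 -91.7 167.3] jaw 80.4 toolx [ 0. -0. -1.] off [92.3 -4.5 40.8] twist -2.6 alt 177.4 j7 [ 0.7   0.21 -0.68  1.79  0.14  1.19  1.38] w 0.999 F [ 0.1 -0.4 -0.3]
```

Request:
send_rows([
  [20,-2,20],
  [40,-4,41],
  [65,-4,41],
  [87,-4,41],
  [87,-4,41],
], grip=[0,0,0,0,0], twist=[-2.6,-2.6,-2.6,-2.6,-2.6])

```text
clock: 15.45
position: [0.5477, -0.1021, 0.076]
ee_rot: [0.043, 0.708, -0.042, 0.704]
ft_force: [-1.6, 0.6, -0.3]
grip_width: 1.003
```

```bash
python3 plan.py 550 -103 8 83
```

```text
t 15.45 tcp [ 547.7 -102.1   76. ] jaw 83.0 toolx [-0.006  0.002 -1.   ] off [68.  -0.7  2.8] twist 0.0 alt -180.0 j7 [ 0.64  0.4  -0.64  1.78  0.27  1.05  1.35] w 1.003 F [-1.6  0.6 -0.3]
```

Request:
send_rows([
  [20,-1,2],
  [45,-1,2],
  [66,-1,2],
  [66,-1,2],
  [66,-1,2],
], grip=[0,0,0,0,0], twist=[0,0,0,0,0])

```text
clock: 15.87
position: [0.552, -0.1036, 0.015]
ee_rot: [0.043, 0.706, -0.043, 0.706]
ft_force: [-0.1, -0.1, 0.5]
grip_width: 1.001
```

```bash
python3 plan.py 550 -103 8 83
python3 - <<'E'
from h import *
n='wrist'
p,d,c=cam(n);cv2.imwrite(f'pics/{n}10.png',p)
E
```

```text
t 15.87 tcp [ 552.  -103.6   15. ] jaw 83.1 toolx [-0.001  0.    -1.   ] off [ 7.   0.3 -2.1] twist 0.1 alt -179.9 j7 [ 0.61  0.49 -0.6   1.81  0.34  0.94  1.3 ] w 1.001 F [-0.1 -0.1  0.5]
```

View pics/wrist10.png

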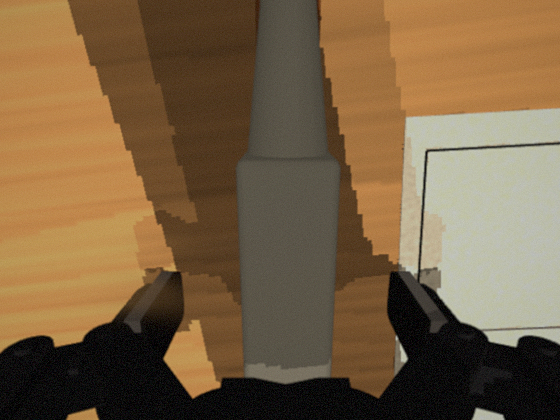

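Fuselage is centred between the fingers (box 240-335). Lower 6 mm, close, lift.

Request:
send_rows([
  [6,0,-2],
  [6,0,-2],
  [6,0,-2],
  [6,0,-2],
  [6,0,-2],
], grip=[0,130,255,255,255], twist=[0,0,0,0,0], newtons=50)

```text
clock: 16.33
position: [0.5504, -0.1036, 0.0088]
ee_rot: [0.043, 0.706, -0.043, 0.706]
ft_force: [-0.7, 0.3, -1.0]
grip_width: 0.453
```

Request:
send_rows([
  [0,0,0],
  [0,0,0],
  [-10,0,0],
  [-30,0,0],
  [-60,0,0],
], grip=[255,255,255,255,255], twist=[0,0,0,0,0])

```text
clock: 16.75
position: [0.548, -0.1031, 0.067]
ee_rot: [0.043, 0.708, -0.042, 0.704]
ft_force: [0.3, 0.0, -2.3]
grip_width: 0.417
```

Request:
send_rows([
  [-20,0,0],
  [-40,0,0],
  [-60,0,0],
  [-70,0,0],
  [-70,0,0],
], grip=[255,255,255,255,255], twist=[0,0,0,0,0])

```text
clock: 17.17
position: [0.5512, -0.1035, 0.1407]
ee_rot: [0.042, 0.705, -0.043, 0.707]
ft_force: [0.5, -0.4, -2.2]
grip_width: 0.416
```

```bash
python3 plan.py 615 168 145 -3.8
python3 - <<'E'
from h import *
for n in ['wrist','side']:
    p,d,c=cam(n);cv2.imwrite(f'pics/{n}11.png',p);np.savez(f'{n}11.npz',p=p,d=d,K=c[0],D=c[1],R=c[2],t=c[3])
E
```

```text
t 17.17 tcp [ 551.2 -103.5  140.7] jaw 83.1 toolx [ 0.003 -0.001 -1.   ] off [ -4.4 277.3  30.6] twist 86.9 alt -93.1 j7 [ 0.66  0.33 -0.66  1.72  0.22  1.16  1.39] w 0.416 F [ 0.5 -0.4 -2.2]
```

View pics/wrist11.png

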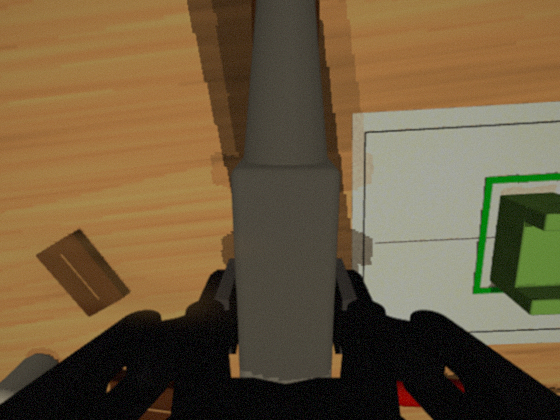

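View pics/side11.png

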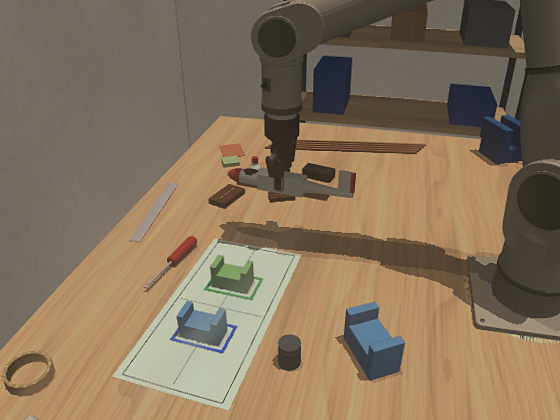

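The fuselage is held and looks level. Checking tilt and box position relative to the tool.

```bash
cat > inhand.py <<'E'
from h import *
import sys
z=np.load(sys.argv[1]);p,d,c=z['p'].astype(int),z['d'],(z['K'],z['D'],z['R'],z['t']);P=cloud(d,c)
o=monitor.get_obs();M=Ro.from_quat(o['ee_rot']).as_matrix()
Q=(P-o['position'])@M*1000  # tool coords: x down,y,z
f=(abs(Q[...,1])<25)&(Q[...,0]<5)&(Q[...,0]>-60)&(Q[...,2]<-15)&(Q[...,2]>-250)
q=Q[f]
for b in range(-190,-20,10):
    k=(q[:,2]>=b)&(q[:,2]<b+10)
    if k.sum()>5:
        kk=q[k]; print(b,k.sum(),np.round([kk[:,1].min(),kk[:,1].max(),np.percentile(kk[:,0],10),np.median(kk[:,0])],1))
E
python3 inhand.py wrist11.npz
```

```text
-110 1006 [-13.   11.4 -23.6 -21.1]
-100 2258 [-12.7  11.2 -24.6 -22.9]
-90 2256 [-13.   11.8 -25.8 -24.1]
-80 2325 [-14.1  12.9 -27.  -25.1]
-70 2433 [-15.   13.9 -28.1 -26.2]
-60 3258 [-18.5  17.5 -35.6 -29. ]
-50 3233 [-18.7  17.7 -36.5 -35.7]
-40 2987 [-18.6  17.6 -36.5 -35.7]
-30 2773 [-18.6  17.4 -36.5 -35.8]
```

```bash
cat >> inhand.py <<'E'
k=(q[:,0]<-32)
print('box back edge z',np.percentile(q[k,2],[0.2,1,2]), 'y mid',(np.percentile(q[k,1],1)+np.percentile(q[k,1],99))/2)
E
python3 inhand.py wrist11.npz|tail -1
```

```text
box back edge z [-53.42961124 -53.11763418 -52.83162164] y mid -0.5818530468951817
```

Request:
send_rows([
  [0,20,2],
  [0,40,4],
  [0,60,6],
  [0,80,8],
  [0,100,10],
], grip=[255,255,255,255,255], twist=[6,13,20,27,34])

```text
clock: 17.68
position: [0.5712, -0.0045, 0.1364]
ee_rot: [0.249, 0.663, -0.249, 0.661]
ft_force: [0.5, -0.3, -3.1]
grip_width: 0.413
```

```bash
python3 plan.py 615.4 169.5 140 -3.8
```

```text
t 17.68 tcp [571.2  -4.5 136.4] jaw 48.7 toolx [-0.003  0.    -1.   ] off [ -3.7 159.9 -81.6] twist 52.5 alt -127.5 j7 [ 0.43  0.35 -0.61  1.7   0.22  1.16  0.62] w 0.413 F [ 0.5 -0.3 -3.1]
```

Request:
send_rows([
  [0,25,-13],
  [0,50,-26],
  [0,75,-39],
  [0,100,-52],
  [0,125,-64],
], grip=[255,255,255,255,255], twist=[7,14,21,28,35])

```text
clock: 18.1
position: [0.6047, 0.1322, 0.1362]
ee_rot: [0.436, 0.557, -0.437, 0.556]
ft_force: [-0.7, -0.3, -2.3]
grip_width: 0.413
```

```bash
python3 plan.py 615.4 169.5 140 -3.8
```

```text
t 18.1 tcp [604.7 132.2 136.2] jaw 13.8 toolx [-0.003 -0.001 -1.   ] off [ -3.8  19.2 -33.7] twist 17.6 alt -162.4 j7 [ 0.13  0.44 -0.54  1.57  0.24  1.2  -0.22] w 0.413 F [-0.7 -0.3 -2.3]
```

Request:
send_rows([
  [0,9,-16],
  [0,19,-33],
  [0,19,-34],
  [10,19,-34],
  [20,19,-34],
], grip=[255,255,255,255,255], twist=[7,14,17.6,17.6,17.6])

```text
clock: 18.52
position: [0.6153, 0.1682, 0.1162]
ee_rot: [-0.514, -0.485, 0.515, -0.485]
ft_force: [-1.3, 0.1, -3.2]
grip_width: 0.413
```

Request:
send_rows([
  [0,0,0],
  [0,0,0],
  [0,0,0],
  [0,0,0],
  [0,0,0],
], grip=[255,255,255,255,255], twist=[0,0,0,0,0])

```text
clock: 18.93
position: [0.616, 0.1683, 0.1188]
ee_rot: [0.515, 0.484, -0.515, 0.485]
ft_force: [-0.1, -0.3, -2.5]
grip_width: 0.413
```

```bash
python3 plan.py 615.4 169.5 60 -3.8
python3 - <<'E'
from h import *
for n in ['wrist','side']:
    p,d,c=cam(n);cv2.imwrite(f'pics/{n}12.png',p);np.savez(f'{n}12.npz',p=p,d=d,K=c[0],D=c[1],R=c[2],t=c[3])
E
python3 inhand.py wrist12.npz
```

```text
t 18.93 tcp [616.  168.3 118.8] jaw -3.5 toolx [ 0.001  0.    -1.   ] off [58.8 -0.8 -1.2] twist 0.3 alt -179.7 j7 [ 0.03  0.49 -0.49  1.54  0.24  1.18 -0.56] w 0.413 F [-0.1 -0.3 -2.5]
-110 1101 [-12.1  12.2 -21.2 -18.8]
-100 2247 [-12.1  12.1 -22.1 -20.3]
-90 2248 [-12.3  12.4 -23.3 -21.4]
-80 2351 [-13.2  13.8 -24.3 -22.5]
-70 2411 [-14.7  14.8 -25.4 -23.5]
-60 3252 [-17.7  18.1 -32.8 -26.4]
-50 3209 [-17.9  18.1 -33.7 -32.9]
-40 2977 [-17.9  18.2 -33.6 -32.8]
-30 2767 [-17.9  18.3 -33.6 -32.9]
box back edge z [-52.95900585 -52.48058032 -52.05052983] y mid 0.1902781414729482
```

View pics/wrist12.png

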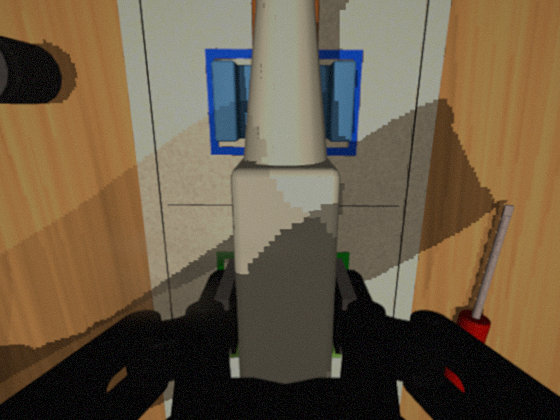

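View pics/side12.png

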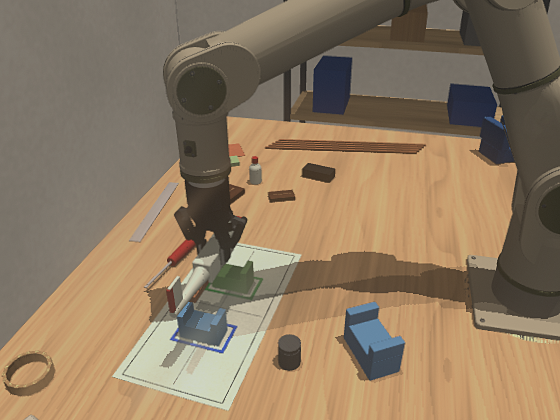

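Aligned: the tail lies over the blue cradle's notch, centred at (287,100), with the outlines visible both sides. Lowering in steps.

Request:
send_rows([
  [15,-0.5,-1],
  [30,-0.5,-1],
  [45,-0.5,-1],
  [58,-0.5,-1],
  [58,-0.5,-1],
], grip=[255,255,255,255,255], twist=[0.3,0.3,0.3,0.3,0.3])

```text
clock: 19.45
position: [0.6138, 0.169, 0.0575]
ee_rot: [-0.515, -0.484, 0.518, -0.482]
ft_force: [-0.9, 0.5, -2.2]
grip_width: 0.413
```

```bash
python3 plan.py 615.4 169.5 46 -3.8
```

```text
t 19.45 tcp [613.8 169.   57.5] jaw -3.8 toolx [-0.004 -0.001 -1.   ] off [11.5  1.6 -0.7] twist -0.0 alt 180.0 j7 [ 0.02  0.55 -0.47  1.59  0.27  1.08 -0.59] w 0.413 F [-0.9  0.5 -2.2]
```

Request:
send_rows([
  [4,1,-0.5],
  [8,1,-0.5],
  [11,1,-0.5],
  [12,1,-0.5],
  [12,1,-0.5],
], grip=[255,255,255,255,255], twist=[0,0,0,0,0])

```text
clock: 19.87
position: [0.6164, 0.1701, 0.0484]
ee_rot: [0.516, 0.483, -0.516, 0.483]
ft_force: [-0.5, 0.2, -3.3]
grip_width: 0.414
```

```bash
python3 plan.py 615.4 169.5 44 -3.8
```

```text
t 19.87 tcp [616.4 170.1  48.4] jaw -3.8 toolx [ 0. -0. -1.] off [ 4.4 -1.   0.6] twist -0.0 alt 180.0 j7 [ 0.01  0.56 -0.47  1.59  0.28  1.06 -0.6 ] w 0.414 F [-0.5  0.2 -3.3]
```

Request:
send_rows([
  [2,-1,0.5],
  [3,-1,0.5],
  [4,-1,0.5],
  [5,-1,0.5],
  [5,-1,0.5],
], grip=[255,255,255,255,255], twist=[0,0,0,0,0])

```text
clock: 20.28
position: [0.6155, 0.1696, 0.044]
ee_rot: [0.516, 0.483, -0.516, 0.483]
ft_force: [-2.6, -1.4, 3.4]
grip_width: 0.415
```

```bash
python3 plan.py 615.4 169.5 44 -3.8
```

```text
t 20.28 tcp [615.5 169.6  44. ] jaw -3.8 toolx [ 0. -0. -1.] off [-0.  -0.1  0.1] twist -0.0 alt 180.0 j7 [ 0.01  0.57 -0.47  1.59  0.28  1.05 -0.6 ] w 0.415 F [-2.6 -1.4  3.4]
```

Seated (force went from -3 to +3.4 N). Release and rise.

Request:
send_rows([
  [0,0,0],
  [0,0,0],
  [0,0,0],
  [0,0,0],
  [0,0,0],
], grip=[110,80,40,0,0], twist=[0,0,0,0,0])

```text
clock: 20.7
position: [0.6154, 0.1697, 0.0434]
ee_rot: [0.516, 0.483, -0.516, 0.483]
ft_force: [0.5, 0.1, 1.2]
grip_width: 1.0
```

Request:
send_rows([
  [-10,0,0],
  [-40,0,0],
  [-80,0,0],
  [-120,0,0],
  [-140,0,0],
], grip=[0,0,0,0,0], twist=[0,0,0,0,0])

```text
clock: 21.12
position: [0.6167, 0.1705, 0.1896]
ee_rot: [0.518, 0.482, -0.514, 0.484]
ft_force: [0.4, 1.0, 0.9]
grip_width: 1.004
```

Request:
send_rows([
  [0,0,12],
  [0,0,25],
  [0,0,25],
  [0,0,25],
  [0,0,25],
], grip=[0,0,0,0,0], twist=[0,0,0,0,0])

```text
clock: 21.53
position: [0.6131, 0.1446, 0.1823]
ee_rot: [-0.516, -0.483, 0.517, -0.483]
ft_force: [-0.3, 0.7, 1.1]
grip_width: 1.001
```

```bash
python3 plan.py 596.4 -287 140 -67.1
python3 - <<'E'
from h import *
for n in ['wrist','side']:
    p,d,c=cam(n);cv2.imwrite(f'pics/{n}13.png',p);np.savez(f'{n}13.npz',p=p,d=d,K=c[0],D=c[1],R=c[2],t=c[3])
E
```

```text
t 21.53 tcp [613.1 144.6 182.3] jaw -3.8 toolx [-0.002 -0.    -1.   ] off [ 42.4  12.3 431.7] twist 63.3 alt -116.7 j7 [ 0.07  0.42 -0.5   1.49  0.2   1.29 -0.51] w 1.001 F [-0.3  0.7  1.1]
```

View pics/wrist13.png

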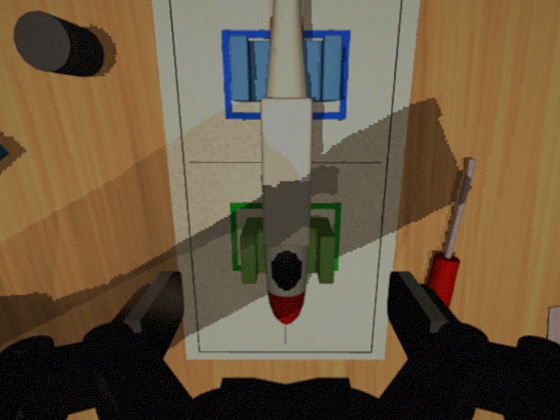

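View pics/side13.png

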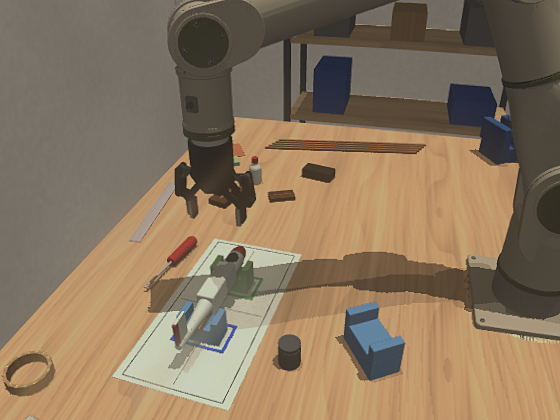

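Wrist view: the fuselage lies in both cradles, box rows 98-245, nose (287,305) beyond green, outlines unshifted. Measuring its pose.

```bash
cat > fus.py <<'E'
from h import *
import sys
z=np.load(sys.argv[1]);p,d,c=z['p'].astype(int),z['d'],(z['K'],z['D'],z['R'],z['t']);P=cloud(d,c)
xy=P[...,:2]*1000
h=np.radians(-93.8);ax=np.array([np.cos(h),np.sin(h)]);pe=np.array([-ax[1],ax[0]]);c0=np.array([614.5,168.2])
s=(xy-c0)@ax;w=(xy-c0)@pe
m=(abs(w)<25)&(abs(s)<70)&(P[...,2]>.074)&(P[...,2]<.083)&(p.max(2)-p.min(2)<40)
R=fit('boxtop',P,m); q=P[m]*1000;ss=s[m]
print('s range',np.percentile(ss,[.3,1,99,99.7]),'w',np.percentile(w[m],[1,99]),'slope',np.polyfit(ss,q[:,2],1)[0],np.polyfit(w[m],q[:,2],1)[0])
n=(abs(w)<22)&(s>60)&(P[...,2]>.055);print('nose end s',np.nanmax(s[n]))
print('axis line w at s=-45,+20:',[np.median(w[m&(abs(s-k)<5)]) for k in (-45,20)])
for nm,y0,y1 in [('blue',.18,.31),('green',.03,.15)]:
    g=(P[...,2]>.045)&(P[...,2]<.06)&(abs(w)<45)&(abs(w)>26)&(P[...,1]>y0)&(P[...,1]<y1); fit(nm+' cradle',P,g)
E
python3 fus.py wrist13.npz
```

```text
boxtop 7381 c [615.3 160.5] s [124.6  35.9] a 86.2 z [75.3 76.7 77.9]
s range [-54.62419621 -53.95570239  66.24198345  68.96795298] w [-16.10263224  18.7297296 ] slope -0.001870697392822134 0.0012301751834741916
nose end s 133.5162410355531
axis line w at s=-45,+20: [np.float64(1.5486861576886084), np.float64(1.634084763982154)]
blue cradle 2531 c [619.8 243.2] s [44.1 80.8] a 86.2 z [51.9 54.8 56.1]
green cradle 1514 c [611.8  93. ] s [44.4 80.1] a 86.3 z [49.2 54.7 55.9]
```

Fuselage is centred to within about 1.6 mm, level, and both cradles are in place. Next the small plate: I'll travel with fingers part closed, so I can measure fingertip depth in the picture.

Request:
send_rows([
  [0,1,40],
  [0,2,81],
  [0,3,122],
  [0,4,163],
  [0,6,204],
], grip=[95,95,95,95,95], twist=[5,11,18,25,32])

```text
clock: 22.05
position: [0.6056, -0.0605, 0.1831]
ee_rot: [-0.63, -0.321, 0.63, -0.32]
ft_force: [1.3, 0.2, -0.3]
grip_width: 0.632
```

```bash
python3 plan.py 578 -295 140 -67.1
```

```text
t 22.05 tcp [605.6 -60.5 183.1] jaw -36.1 toolx [-0.  0. -1.] off [ 43.  116.  205.7] twist 31.0 alt -149.0 j7 [ 0.29  0.35 -0.33  1.56  0.12  1.26 -0.69] w 0.632 F [ 1.3  0.2 -0.3]
```

Request:
send_rows([
  [5,20,36],
  [10,40,71],
  [15,60,107],
  [20,80,142],
  [25,100,178],
], grip=[95,95,95,95,95], twist=[6,12,18,24,31])

```text
clock: 22.47
position: [0.5827, -0.2632, 0.1578]
ee_rot: [-0.693, -0.141, 0.693, -0.141]
ft_force: [0.9, -0.6, -0.2]
grip_width: 0.624
```

```bash
python3 plan.py 578 -295 140 -67.1
```

```text
t 22.47 tcp [ 582.7 -263.2  157.8] jaw -67.0 toolx [-0.  0. -1.] off [17.8 27.5 16.7] twist 0.1 alt -179.9 j7 [ 0.47  0.41 -0.16  1.51  0.07  1.22 -0.86] w 0.624 F [ 0.9 -0.6 -0.2]
```

Request:
send_rows([
  [8,13,8],
  [17,27,17],
  [17,27,17],
  [17,27,17],
  [17,27,17],
], grip=[95,95,95,95,95], twist=[0,0,0,0,0])

```text
clock: 22.88
position: [0.5788, -0.2918, 0.1415]
ee_rot: [0.693, 0.143, -0.692, 0.142]
ft_force: [-0.6, 0.0, 0.8]
grip_width: 0.628
```

```bash
python3 - <<'E'
from h import *
n='wrist';p,d,c=cam(n);cv2.imwrite(f'pics/{n}14.png',p);np.savez(f'{n}14.npz',p=p,d=d,K=c[0],D=c[1],R=c[2],t=c[3])
p=p.astype(int);P=cloud(d,c)
m=(P[...,2]>.005)&(P[...,2]<.03)&(abs(P[...,0]-.596)<.06)&(abs(P[...,1]+.287)<.06)
fit('plate',P,m)
o=monitor.get_obs();M=Ro.from_quat(o['ee_rot']).as_matrix();Q=(P-o['position'])@M*1000
for sgn in (1,-1):
    f=(Q[...,0]<20)&(Q[...,0]>-60)&(Q[...,1]*sgn>5)&(Q[...,1]*sgn<60)&(abs(Q[...,2])<40)
    q=Q[f];print(sgn,len(q),np.round(np.percentile(q[:,0],[50,90,98,99.5,100]),1),'tip y',np.round(np.median(q[q[:,0]>np.percentile(q[:,0],97)],0),1))
E
python3 plan.py 596.4 -287 30 -67.1
```

```text
plate 4343 c [ 597.3 -288. ] s [69.6 40.1] a 23.4 z [10.7 11.8 12.9]
1 8035 [-53.7 -20.8  -9.4  -5.9  -3.3] tip y [-8.5 27.9 -5.4]
-1 8089 [-53.6 -20.8  -9.6  -5.6  -3.2] tip y [ -8.3 -25.8  -5.1]
t 22.93 tcp [ 579.  -291.6  141.8] jaw -66.7 toolx [ 0.001  0.001 -1.   ] off [111.8   2.7 -17.7] twist 0.4 alt -179.6 j7 [ 0.51  0.44 -0.15  1.5   0.07  1.2  -0.81] w 0.63 F [-0.1 -0.5  0.3]
```

View pics/wrist14.png

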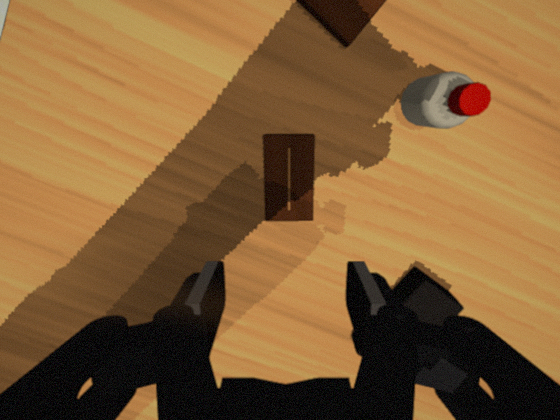

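The small plate is centred at (289,177), 69.6x40.1 mm, so it is the right one. The larger plate shows at (340,15). Fingertips are about 4 mm behind the TCP, so I aim for a TCP of about z=1.

Request:
send_rows([
  [30,3,-18],
  [60,3,-18],
  [90,3,-18],
  [110,3,-18],
  [110,3,-18],
], grip=[95,95,95,95,95], twist=[0,0,0,0,0])

```text
clock: 23.35
position: [0.5938, -0.2864, 0.027]
ee_rot: [-0.691, -0.144, 0.694, -0.141]
ft_force: [-0.7, 0.1, -0.5]
grip_width: 0.628
```

```bash
python3 plan.py 597.3 -288 1 -66.6
```

```text
t 23.35 tcp [ 593.8 -286.4   27. ] jaw -66.7 toolx [-0.006  0.003 -1.   ] off [25.9  3.  -2.7] twist -0.1 alt 179.9 j7 [ 0.48  0.59 -0.14  1.55  0.09  1.02 -0.84] w 0.628 F [-0.7  0.1 -0.5]
```

Request:
send_rows([
  [8,1.5,-1],
  [16,1.5,-1],
  [22,1.5,-1],
  [22,1.5,-1],
  [22,1.5,-1],
], grip=[95,95,95,95,95], twist=[0,0,0,0,0])

```text
clock: 23.77
position: [0.5974, -0.2904, 0.0098]
ee_rot: [0.693, 0.142, -0.693, 0.142]
ft_force: [0.2, 0.3, 0.5]
grip_width: 0.623
```

```bash
python3 plan.py 597.3 -288 1 -66.6
```

```text
t 23.77 tcp [ 597.4 -290.4    9.8] jaw -66.8 toolx [ 0.001 -0.    -1.   ] off [ 8.8 -2.2 -0.8] twist -0.2 alt 179.8 j7 [ 0.49  0.61 -0.14  1.55  0.09  0.99 -0.85] w 0.623 F [0.2 0.3 0.5]
```

Request:
send_rows([
  [4,-2,-0.5],
  [7,-2,-0.5],
  [9,-2,-0.5],
  [9,-2,-0.5],
  [9,-2,-0.5],
], grip=[95,95,95,95,95], twist=[0,0,0,0,0])

```text
clock: 24.18
position: [0.5968, -0.2883, 0.0002]
ee_rot: [-0.693, -0.142, 0.693, -0.142]
ft_force: [-0.4, 0.3, 0.0]
grip_width: 0.631
```

```bash
python3 plan.py 597.3 -288 1 -66.6
python3 - <<'E'
from h import *
n='wrist';p,d,c=cam(n);cv2.imwrite(f'pics/{n}15.png',p)
E
```

```text
t 24.18 tcp [ 5.968e+02 -2.883e+02  2.000e-01] jaw -66.8 toolx [-0.  0. -1.] off [-0.8 -0.  -0.6] twist -0.2 alt 179.8 j7 [ 0.48  0.62 -0.14  1.56  0.1   0.97 -0.85] w 0.631 F [-0.4  0.3  0. ]
```

View pics/wrist15.png

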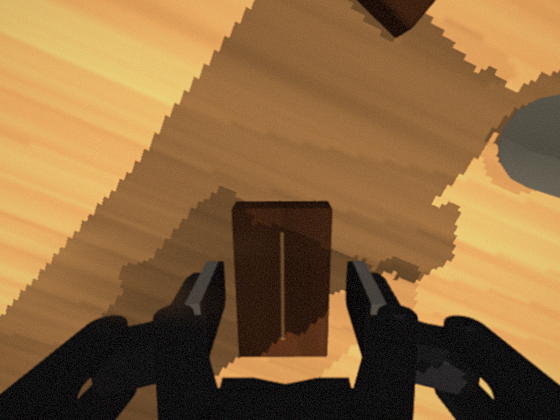

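The plate lies between the fingers, (235-330), centred lengthwise at about row 280. Close and lift gently.

Request:
send_rows([
  [0,0,0],
  [0,0,0],
  [0,0,0],
  [0,0,0],
  [0,0,0],
], grip=[120,160,255,255,255], twist=[0,0,0,0,0], newtons=30)

```text
clock: 24.65
position: [0.5971, -0.2885, 0.0007]
ee_rot: [0.693, 0.142, -0.693, 0.142]
ft_force: [0.0, 0.3, 2.6]
grip_width: 0.458
```

Request:
send_rows([
  [0,0,0],
  [-15,0,0],
  [-35,0,0],
  [-65,0,0],
  [-95,0,0],
], grip=[255,255,255,255,255], twist=[0,0,0,0,0])

```text
clock: 25.07
position: [0.5962, -0.2879, 0.0966]
ee_rot: [-0.692, -0.142, 0.693, -0.142]
ft_force: [0.2, -0.6, -0.4]
grip_width: 0.459
```

Request:
send_rows([
  [-20,0,0],
  [-45,0,0],
  [-60,0,0],
  [-60,0,0],
  [-60,0,0],
], grip=[255,255,255,255,255], twist=[0,0,0,0,0])

```text
clock: 25.48
position: [0.5972, -0.2883, 0.1567]
ee_rot: [0.693, 0.142, -0.692, 0.142]
ft_force: [-0.2, -0.2, -0.4]
grip_width: 0.457
```

```bash
cat > plate.py <<'E'
from h import *
import sys
n='wrist';o=monitor.get_obs();p,d,c=cam(n);cv2.imwrite(f'pics/{n}{sys.argv[1]}.png',p);np.savez(f'{n}{sys.argv[1]}.npz',p=p,d=d,K=c[0],D=c[1],R=c[2],t=c[3])
P=cloud(d,c);M=Ro.from_quat(o['ee_rot']).as_matrix();Q=(P-o['position'])@M*1000
zlim=float(sys.argv[2]) if len(sys.argv)>2 else -20
f=(Q[...,0]<0)&(Q[...,0]>zlim)&(abs(Q[...,1])<18)&(abs(Q[...,2])<60)
q=Q[f];print('n',len(q),'x pct',np.round(np.percentile(q[:,0],[5,50,95]),1))
m=q[abs(q[:,0]-np.median(q[:,0]))<3]
print('z range',np.round(np.percentile(m[:,2],[.5,99.5]),1),'tilt along z',np.polyfit(m[:,2],m[:,0],1),'tilt y',np.polyfit(m[:,1],m[:,0],1)[0])
E
python3 plate.py 16;python3 plan.py 616 168 160 -3.8
```

```text
n 13264 x pct [-12.  -11.   -9.7]
z range [-35.   33.9] tilt along z [ 2.75082294e-04 -1.10554682e+01] tilt y 0.0005087015514053007
t 25.53 tcp [ 596.5 -288.1  155.3] jaw -66.8 toolx [-0.  0. -1.] off [  -4.7 -411.6 -197.5] twist -63.0 alt 117.0 j7 [ 0.49  0.46 -0.15  1.44  0.07  1.24 -0.83] w 0.456 F [-0.5  0.  -0.5]
```

View pics/wrist16.png

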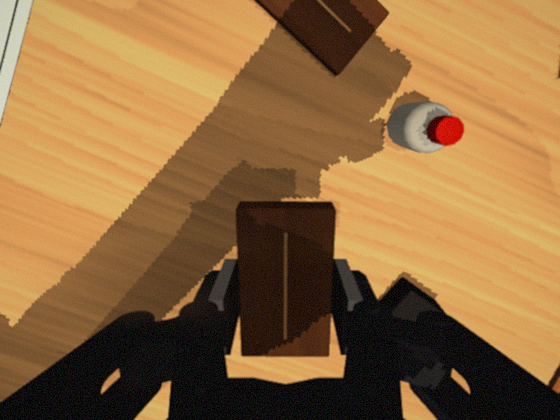

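Plate held level, centred within 0.5 mm. Carrying it to the fuselage.

Request:
send_rows([
  [-5,-36,-17],
  [-5,-72,-35],
  [-5,-109,-52],
  [-5,-145,-70],
  [-5,-180,-86],
], grip=[255,255,255,255,255], twist=[-5,-10,-15,-21,-28])

```text
clock: 25.95
position: [0.6041, -0.0865, 0.159]
ee_rot: [-0.636, -0.308, 0.638, -0.307]
ft_force: [0.8, -0.2, -0.5]
grip_width: 0.459
```

```bash
python3 plan.py 616 168 160 -3.8
```

```text
t 25.95 tcp [604.1 -86.5 159. ] jaw -38.5 toolx [-0.002  0.    -1.   ] off [  -0.9 -149.2 -206.6] twist -34.7 alt 145.3 j7 [ 0.32  0.37 -0.31  1.58  0.12  1.21 -0.69] w 0.459 F [ 0.8 -0.2 -0.5]
```

Request:
send_rows([
  [0,-23,-32],
  [0,-46,-65],
  [0,-70,-97],
  [0,-93,-129],
  [0,-116,-161],
], grip=[255,255,255,255,255], twist=[-6,-12,-19,-26,-33])

```text
clock: 26.37
position: [0.6146, 0.1109, 0.1591]
ee_rot: [-0.523, -0.476, 0.524, -0.475]
ft_force: [0.6, 1.0, -0.4]
grip_width: 0.458
```

```bash
python3 plan.py 616 168 140 -3.8
```

```text
t 26.37 tcp [614.6 110.9 159.1] jaw -5.5 toolx [-0.002 -0.    -1.   ] off [ 19.1  -4.  -57. ] twist -1.7 alt 178.3 j7 [ 0.12  0.42 -0.48  1.53  0.2   1.24 -0.49] w 0.458 F [ 0.6  1.  -0.4]
```

Request:
send_rows([
  [5,-2,-20],
  [12,-4,-40],
  [18,-4,-57],
  [18,-4,-57],
  [18,-4,-57],
], grip=[255,255,255,255,255], twist=[-1.7,-1.7,-1.7,-1.7,-1.7])

```text
clock: 26.78
position: [0.6163, 0.167, 0.1407]
ee_rot: [-0.516, -0.483, 0.518, -0.482]
ft_force: [0.3, -0.8, 0.1]
grip_width: 0.457
```

Request:
send_rows([
  [10,0,0],
  [20,0,0],
  [30,0,0],
  [30,0,0],
  [30,0,0],
], grip=[255,255,255,255,255], twist=[0,0,0,0,0])

```text
clock: 27.2
position: [0.617, 0.1655, 0.1112]
ee_rot: [-0.517, -0.482, 0.518, -0.481]
ft_force: [1.2, 0.2, 0.1]
grip_width: 0.459
```

```bash
python3 plan.py 616 168 81 -3.8; python3 plate.py 17;python3 inhand.py wrist17.npz
```

```text
t 27.2 tcp [617.  165.5 111.2] jaw -4.2 toolx [-0.002 -0.001 -1.   ] off [30.2 -1.1 -2.5] twist -0.4 alt 179.6 j7 [ 0.03  0.5  -0.49  1.54  0.24  1.17 -0.57] w 0.459 F [1.2 0.2 0.1]
n 13270 x pct [-12.1 -11.1  -9.8]
z range [-34.5  34.4] tilt along z [-9.23369734e-04 -1.11428212e+01] tilt y -0.0009530153470574552
-40 1670 [-19.9  20.  -10.9  -9.7]
-30 2322 [-20.1  19.9 -11.  -10.3]Traceback (most recent call last):
  File "inhand.py", line 13, in <module>
    print('box back edge z',np.percentile(q[k,2],[0.2,1,2]), 'y mid',(np.percentile(q[k,1],1)+np.percentile(q[k,1],99))/2)
                            ~~~~~~~~~~~~~^^^^^^^^^^^^^^^^^^
    return _quantile_unchecked(
        a, q, axis, out, overwrite_input, method, keepdims, weights)
    return _ureduce(a,
                    func=_quantile_ureduce_func,
    ...<5 lines>...
                    overwrite_input=overwrite_input,
                    method=method)
    r = func(a, **kwargs)
    result = _quantile(arr,
                       quantiles=q,
    ...<2 lines>...
                       out=out,
                       weights=wgt)
    slices_having_nans = np.isnan(arr[-1, ...])
                                  ~~~^^^^^^^^^
IndexError: index -1 is out of bounds for axis 0 with size 0
```

View pics/wrist17.png

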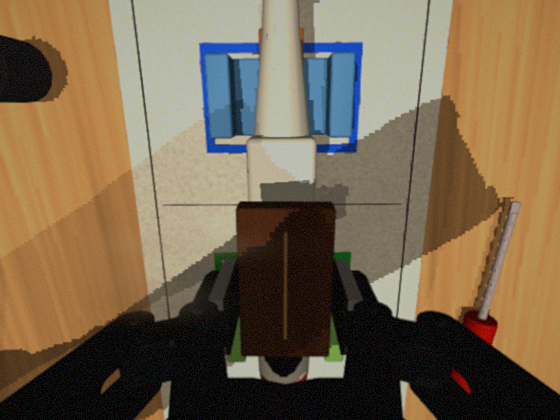

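The plate hangs over the fuselage, centred on it at column 286, box rear edge at row 140. Lowering.

Request:
send_rows([
  [8,-1,-2],
  [16,-1,-2],
  [24,-1,-2],
  [27,-1,-2],
  [27,-1,-2],
], grip=[255,255,255,255,255], twist=[-0.4,-0.4,-0.4,-0.4,-0.4])

```text
clock: 27.67
position: [0.6159, 0.1681, 0.0839]
ee_rot: [-0.515, -0.484, 0.517, -0.483]
ft_force: [0.1, -0.7, 0.6]
grip_width: 0.458
```

```bash
python3 plan.py 616 168 78 -3.8
```

```text
t 27.67 tcp [615.9 168.1  83.9] jaw -3.7 toolx [-0.002 -0.001 -1.   ] off [5.9 0.1 0.1] twist 0.1 alt -179.9 j7 [ 0.03  0.52 -0.48  1.56  0.26  1.12 -0.58] w 0.458 F [ 0.1 -0.7  0.6]
```

Request:
send_rows([
  [2,0,0],
  [4,0,0],
  [5,0,0],
  [6,0,0],
  [6,0,0],
], grip=[255,255,255,255,255], twist=[0,0,0,0,0])

```text
clock: 28.08
position: [0.6166, 0.1683, 0.0792]
ee_rot: [-0.516, -0.483, 0.516, -0.484]
ft_force: [-0.6, -0.8, -0.1]
grip_width: 0.46
```

```bash
python3 plan.py 616 168 78 -3.8
```

```text
t 28.08 tcp [616.6 168.3  79.2] jaw -3.7 toolx [ 0. -0. -1.] off [ 1.2 -0.5  0.4] twist 0.1 alt -179.9 j7 [ 0.02  0.53 -0.48  1.57  0.26  1.11 -0.58] w 0.46 F [-0.6 -0.8 -0.1]
```

Request:
send_rows([
  [1,-0.5,0.5],
  [1.5,-0.5,0.5],
  [2,-0.5,0.5],
  [2,-0.5,0.5],
  [2,-0.5,0.5],
], grip=[255,255,255,255,255], twist=[0,0,0,0,0])

```text
clock: 28.5
position: [0.6161, 0.1679, 0.0777]
ee_rot: [0.516, 0.483, -0.516, 0.484]
ft_force: [-1.7, -1.5, 5.1]
grip_width: 0.454
```

```bash
python3 plan.py 616 168 78 -3.8
```

```text
t 28.5 tcp [616.1 167.9  77.7] jaw -3.7 toolx [ 0. -0. -1.] off [-0.3 -0.1 -0.1] twist 0.1 alt -179.9 j7 [ 0.02  0.53 -0.48  1.57  0.26  1.11 -0.58] w 0.454 F [-1.7 -1.5  5.1]
```

Contact (5 N). Release slowly and rise.

Request:
send_rows([
  [0,0,0],
  [0,0,0],
  [0,0,0],
  [0,0,0],
  [0,0,0],
], grip=[105,90,60,20,0], twist=[0,0,0,0,0])

```text
clock: 28.92
position: [0.616, 0.1679, 0.0772]
ee_rot: [-0.516, -0.484, 0.516, -0.483]
ft_force: [-0.7, 0.9, -0.3]
grip_width: 0.995
```

Request:
send_rows([
  [-10,0,0],
  [-30,0,0],
  [-60,0,0],
  [-95,0,0],
  [-110,0,0],
], grip=[0,0,0,0,0], twist=[0,0,0,0,0])

```text
clock: 29.33
position: [0.6174, 0.1687, 0.1929]
ee_rot: [0.518, 0.483, -0.514, 0.484]
ft_force: [0.9, 0.6, 0.8]
grip_width: 0.997
```

Request:
send_rows([
  [0,0,12],
  [0,0,25],
  [0,0,25],
  [0,0,25],
  [0,0,25],
], grip=[0,0,0,0,0], twist=[0,0,0,0,0])

```text
clock: 29.75
position: [0.6139, 0.1427, 0.1863]
ee_rot: [-0.516, -0.484, 0.517, -0.483]
ft_force: [-0.6, 0.5, -0.0]
grip_width: 0.999
```

```bash
python3 plan.py 443 272 120 -3.8
cat > snap.py <<'E'
from h import *
import sys
n=sys.argv[1];p,d,c=cam(n);cv2.imwrite(f'pics/{n}{sys.argv[2]}.png',p);np.savez(f'{n}{sys.argv[2]}.npz',p=p,d=d,K=c[0],D=c[1],R=c[2],t=c[3])
E
python3 snap.py wrist 18
python3 - <<'E'
from h import *
z=np.load('wrist18.npz');p,d,c=z['p'].astype(int),z['d'],(z['K'],z['D'],z['R'],z['t']);P=cloud(d,c)
m=(P[...,2]>.082)&(P[...,2]<.098)&(abs(P[...,0]-.616)<.05)&(abs(P[...,1]-.168)<.06)
fit('plate',P,m);q=P[m]*1000;A=np.c_[q[:,:2],np.ones(len(q))];print(np.linalg.lstsq(A,q[:,2],rcond=None)[0])
m=(P[...,2]>.03)&(P[...,2]<.06)&(P[...,0]<.50)&(P[...,1]>.22)
if m.sum()>50: fit('weight',P,m)
E
python3 fus.py wrist18.npz
```

```text
t 29.75 tcp [613.9 142.7 186.3] jaw -3.7 toolx [-0.002 -0.    -1.   ] off [  66.5 -178.9 -117.9] twist 0.1 alt -179.9 j7 [ 0.08  0.42 -0.5   1.48  0.2   1.29 -0.5 ] w 0.999 F [-0.6  0.5 -0. ]
plate 5591 c [616.4 167.1] s [70.2 40.1] a 86.0 z [87.7 88.9 90. ]
[3.46245850e-04 2.00529030e-04 8.86071018e+01]
weight 3361 c [447.6 272.5] s [40.3 39.2] a 2.1 z [34.5 49.4 50.8]
boxtop 2438 c [615.2 160.6] s [124.9  35.9] a 86.1 z [74.9 76.7 78. ]
s range [-54.91492648 -54.87912402  68.85945016  69.43536892] w [-15.94843495  18.44717781] slope -0.002986934424134504 0.0008807088868724829
nose end s 133.38859645422227
axis line w at s=-45,+20: [np.float64(0.9626319608677962), np.float64(nan)]
blue cradle 2479 c [619.7 243.5] s [44.3 80.8] a 86.2 z [52.4 54.8 56.1]
green cradle 1476 c [611.8  92.7] s [44.3 79.9] a 86.3 z [49.5 54.6 55.8]
  return _methods._mean(a, axis=axis, dtype=dtype,
  ret = ret.dtype.type(ret / rcount)
```

View pics/wrist18.png

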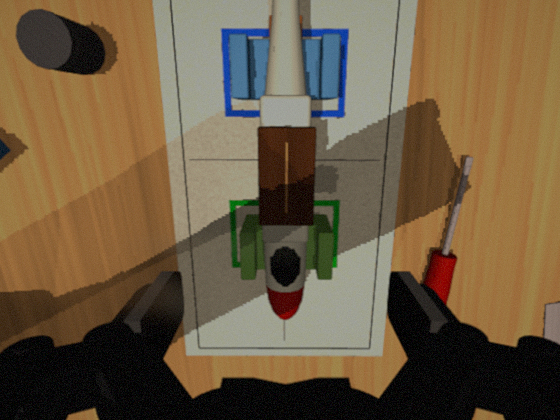

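Plate lies flat at (616.4,167.1), within 1 mm of the box centre; the fuselage hasn't moved. Now the weight, at (60,45) in this view.

Request:
send_rows([
  [0,-35,-20],
  [5,-70,-40],
  [10,-105,-60],
  [15,-140,-80],
  [20,-175,-95],
], grip=[0,0,0,0,0], twist=[0,0,0,0,0])

```text
clock: 30.22
position: [0.4436, 0.2511, 0.1667]
ee_rot: [-0.515, -0.484, 0.516, -0.484]
ft_force: [0.7, 0.8, -0.7]
grip_width: 0.997
```

Request:
send_rows([
  [10,0,0],
  [20,0,0],
  [20,0,0],
  [20,0,0],
  [20,0,0],
], grip=[0,0,0,0,0], twist=[0,0,0,0,0])

```text
clock: 30.63
position: [0.4468, 0.2486, 0.1473]
ee_rot: [-0.516, -0.483, 0.516, -0.483]
ft_force: [0.0, -0.5, -0.1]
grip_width: 1.004
```

```bash
python3 snap.py wrist 19
python3 - <<'E'
from h import *
z=np.load('wrist19.npz');p,d,c=z['p'].astype(int),z['d'],(z['K'],z['D'],z['R'],z['t']);P=cloud(d,c)
m=(P[...,2]>.046)&(P[...,2]<.056)&(abs(P[...,0]-.445)<.04)&(abs(P[...,1]-.272)<.04)
fit('weight',P,m);print(cv2.minEnclosingCircle((P[m][:,:2]*1000).astype(np.float32)))
E
python3 plan.py 446 273 70 -3.8
```

```text
weight 2431 c [447.1 273. ] s [39.1 39. ] a 26.8 z [48.7 49.8 50.9]
((447.0552978515625, 272.9270935058594), 19.924480438232422)
t 30.68 tcp [446.9 248.7 147.5] jaw -3.8 toolx [ 0.  0. -1.] off [ 77.5  -2.5 -24.1] twist -0.0 alt 180.0 j7 [-0.04  0.2  -0.61  1.84  0.13  1.14 -0.76] w 1.0 F [ 0.1 -0.2 -0.1]
```

View pics/wrist19.png

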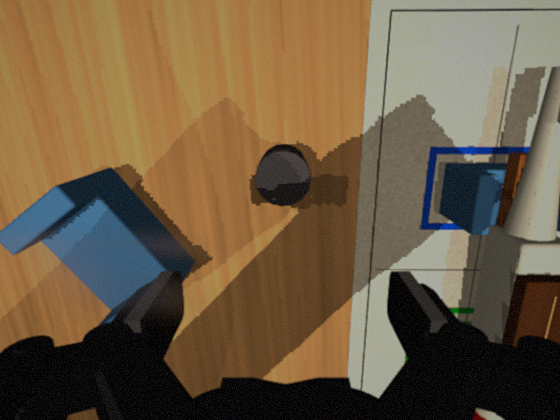

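Weight found at (283,175) → (447.1,272.9), radius 19.9 mm. Descending.

Request:
send_rows([
  [15,-1,-12],
  [35,-1.5,-24],
  [60,-1.5,-24],
  [75,-1.5,-24],
  [75,-1.5,-24],
], grip=[0,0,0,0,0], twist=[0,0,0,0,0])

```text
clock: 31.1
position: [0.4449, 0.272, 0.0695]
ee_rot: [-0.515, -0.484, 0.518, -0.483]
ft_force: [-0.7, -0.1, -0.4]
grip_width: 0.999
```

```bash
python3 plan.py 447.1 272.9 9 -3.8
```

```text
t 31.1 tcp [444.9 272.   69.5] jaw -3.8 toolx [-0.004 -0.002 -1.   ] off [60.5  2.3 -1.2] twist 0.0 alt -180.0 j7 [-0.11  0.33 -0.6   1.88  0.22  1.   -0.87] w 0.999 F [-0.7 -0.1 -0.4]
```

Request:
send_rows([
  [20,1,-0.5],
  [40,1,-0.5],
  [59,1,-0.5],
  [59,1,-0.5],
  [59,1,-0.5],
], grip=[0,0,0,0,0], twist=[0,0,0,0,0])

```text
clock: 31.52
position: [0.4474, 0.2735, 0.0139]
ee_rot: [-0.516, -0.483, 0.516, -0.483]
ft_force: [0.8, -0.5, 0.5]
grip_width: 1.001
```

```bash
python3 plan.py 447.1 272.9 9 -3.8; python3 snap.py wrist 20
```

```text
t 31.52 tcp [447.4 273.5  13.9] jaw -3.8 toolx [-0. -0. -1.] off [ 4.9 -0.3  0.6] twist 0.0 alt -180.0 j7 [-0.14  0.41 -0.58  1.91  0.28  0.9  -0.92] w 1.001 F [ 0.8 -0.5  0.5]
```

View pics/wrist20.png

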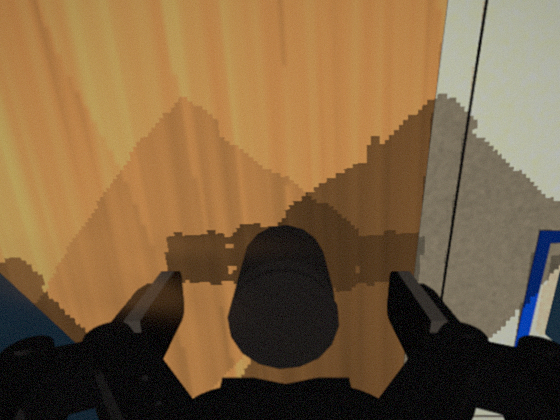

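The weight is centred between the fingers at (283,300). Close at 60 N and lift.

Request:
send_rows([
  [3,0,0],
  [3,0,0],
  [3,0,0],
  [3,0,0],
  [3,0,0],
], grip=[60,110,255,255,255], twist=[0,0,0,0,0], newtons=60)

```text
clock: 31.98
position: [0.4475, 0.2738, 0.0112]
ee_rot: [0.516, 0.483, -0.516, 0.484]
ft_force: [-2.5, -1.7, 7.8]
grip_width: 0.453
```

Request:
send_rows([
  [0,0,0],
  [-10,0,0],
  [-35,0,0],
  [-75,0,0],
  [-115,0,0],
], grip=[255,255,255,255,255], twist=[0,0,0,0,0])

```text
clock: 32.4
position: [0.4457, 0.273, 0.1262]
ee_rot: [-0.515, -0.484, 0.517, -0.483]
ft_force: [2.6, 0.2, -3.8]
grip_width: 0.449
```

Request:
send_rows([
  [-20,0,0],
  [-40,0,0],
  [-50,0,0],
  [-50,0,0],
  [-50,0,0],
], grip=[255,255,255,255,255], twist=[0,0,0,0,0])

```text
clock: 32.82
position: [0.4468, 0.2734, 0.1748]
ee_rot: [-0.516, -0.483, 0.516, -0.484]
ft_force: [0.2, 0.4, -4.9]
grip_width: 0.451
```

```bash
python3 plan.py 616.4 167.1 165 -3.8; python3 snap.py wrist 21
python3 - <<'E'
from h import *
o=monitor.get_obs()
z=np.load('wrist21.npz');p,d,c=z['p'].astype(int),z['d'],(z['K'],z['D'],z['R'],z['t']);P=cloud(d,c)
M=Ro.from_quat(o['ee_rot']).as_matrix();Q=(P-o['position'])@M*1000
f=(Q[...,0]<-30)&(Q[...,0]>-50)&(abs(Q[...,1])<22)&(abs(Q[...,2])<25)
q=Q[f];md=np.median(q[:,0]);q=q[abs(q[:,0]-md)<2];print('top x',md,len(q),cv2.minEnclosingCircle(q[:,1:].astype(np.float32)),np.linalg.lstsq(np.c_[q[:,1:],np.ones(len(q))],q[:,0],rcond=None)[0])
E
```

```text
t 32.82 tcp [446.8 273.4 174.8] jaw -3.7 toolx [-0. -0. -1.] off [  9.8 176.2  95. ] twist 0.1 alt -179.9 j7 [-0.07  0.21 -0.63  1.77  0.13  1.2  -0.8 ] w 0.451 F [ 0.2  0.4 -4.9]
top x -39.19688937010306 9699 ((-0.18584001064300537, -0.05950796604156494), 24.402685165405273) [-2.03355391e-03 -1.17162692e-03 -3.92367856e+01]
```

View pics/wrist21.png

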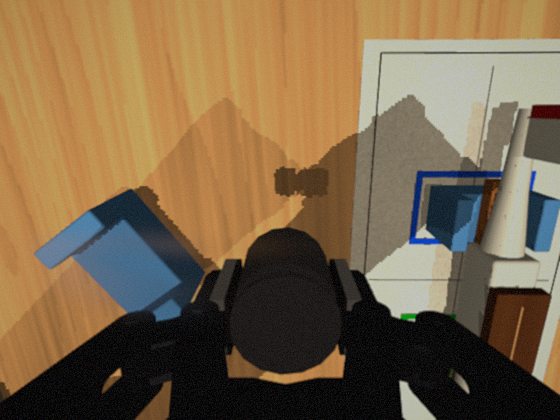

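Weight is held upright (tilt about 0.002), its underside 10.8 mm below the TCP, so it seats at TCP z≈99.8. Carrying it over.

Request:
send_rows([
  [0,30,16],
  [0,65,35],
  [0,100,54],
  [0,140,75],
  [0,176,95],
], grip=[255,255,255,255,255], twist=[0,0,0,0,0])

```text
clock: 33.28
position: [0.6145, 0.1676, 0.173]
ee_rot: [-0.515, -0.484, 0.517, -0.483]
ft_force: [1.7, 0.8, -3.9]
grip_width: 0.448
```

Request:
send_rows([
  [8,0,0],
  [18,0,0],
  [28,0,0],
  [35,0,0],
  [35,0,0],
], grip=[255,255,255,255,255], twist=[0,0,0,0,0])

```text
clock: 33.7
position: [0.6118, 0.1697, 0.1376]
ee_rot: [-0.514, -0.485, 0.517, -0.483]
ft_force: [-0.2, 0.4, -4.0]
grip_width: 0.449
```

Request:
send_rows([
  [5,0,0],
  [10,0,0],
  [15,0,0],
  [15,0,0],
  [15,0,0],
], grip=[255,255,255,255,255], twist=[0,0,0,0,0])

```text
clock: 34.12
position: [0.6138, 0.169, 0.1252]
ee_rot: [-0.516, -0.484, 0.516, -0.484]
ft_force: [-0.2, 1.3, -4.1]
grip_width: 0.45
```

```bash
python3 plan.py 616.4 167.6 100 -3.8; python3 snap.py wrist 22;python3 snap.py side 22
python3 - <<'E'
from h import *
z=np.load('wrist22.npz');p,d,c=z['p'].astype(int),z['d'],(z['K'],z['D'],z['R'],z['t']);P=cloud(d,c)
m=(P[...,2]>.084)&(P[...,2]<.094)&(abs(P[...,0]-.616)<.025)&(P[...,1]>.18)&(P[...,1]<.23)
fit('plate rear',P,m)
E
```

```text
t 34.12 tcp [613.8 169.  125.2] jaw -3.7 toolx [-0. -0. -1.] off [25.2  2.7  1.2] twist 0.1 alt -179.9 j7 [ 0.04  0.48 -0.5   1.53  0.24  1.19 -0.57] w 0.45 F [-0.2  1.3 -4.1]
plate rear 3119 c [618.  190.7] s [23.7 40. ] a 85.8 z [87.5 88.8 89.9]
```

View pics/wrist22.png

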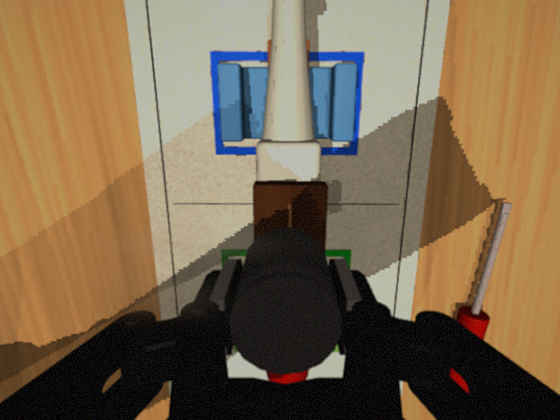

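Plate is visible under the weight at (290,215) and hasn't moved. Lowering in small steps.

Request:
send_rows([
  [5,2.5,1],
  [10,2.5,1],
  [15,2.5,1],
  [19,2.5,1],
  [19,2.5,1],
], grip=[255,255,255,255,255], twist=[0,0,0,0,0])

```text
clock: 34.63
position: [0.6157, 0.1676, 0.1049]
ee_rot: [-0.515, -0.484, 0.517, -0.483]
ft_force: [-0.6, 0.1, -4.5]
grip_width: 0.451
```

```bash
python3 plan.py 616.4 167.6 100 -3.8
```

```text
t 34.63 tcp [615.7 167.6 104.9] jaw -3.7 toolx [-0.002 -0.001 -1.   ] off [ 4.9  0.7 -0. ] twist 0.1 alt -179.9 j7 [ 0.04  0.5  -0.5   1.55  0.25  1.16 -0.58] w 0.451 F [-0.6  0.1 -4.5]
```

Request:
send_rows([
  [1,0,0],
  [2,0,0],
  [3,0,0],
  [4,0,0],
  [4,0,0],
], grip=[255,255,255,255,255], twist=[0,0,0,0,0])

```text
clock: 35.05
position: [0.6164, 0.1679, 0.1022]
ee_rot: [-0.516, -0.483, 0.516, -0.484]
ft_force: [0.2, -0.8, -3.6]
grip_width: 0.452
```

```bash
python3 plan.py 616.4 167.6 100 -3.8
```

```text
t 35.05 tcp [616.4 167.9 102.2] jaw -3.7 toolx [ 0. -0. -1.] off [2.2 0.1 0.3] twist 0.1 alt -179.9 j7 [ 0.04  0.51 -0.5   1.55  0.26  1.15 -0.58] w 0.452 F [ 0.2 -0.8 -3.6]
```

Request:
send_rows([
  [0.5,0,0],
  [1,0,0],
  [1.5,0,0],
  [2,0,0],
  [2,0,0],
], grip=[255,255,255,255,255], twist=[0,0,0,0,0])

```text
clock: 35.47
position: [0.6165, 0.1678, 0.1004]
ee_rot: [0.516, 0.483, -0.516, 0.484]
ft_force: [0.4, -0.3, -3.5]
grip_width: 0.453
```

```bash
python3 plan.py 616.4 167.6 100 -3.8
```

```text
t 35.47 tcp [616.5 167.8 100.4] jaw -3.7 toolx [ 0. -0. -1.] off [ 0.4 -0.1  0.2] twist 0.1 alt -179.9 j7 [ 0.04  0.51 -0.5   1.55  0.26  1.15 -0.58] w 0.453 F [ 0.4 -0.3 -3.5]
```

Request:
send_rows([
  [0.3,0,0],
  [0.6,0,0],
  [0.9,0,0],
  [1.2,0,0],
  [1.2,0,0],
], grip=[255,255,255,255,255], twist=[0,0,0,0,0])

```text
clock: 35.88
position: [0.6167, 0.1679, 0.1003]
ee_rot: [0.516, 0.483, -0.516, 0.484]
ft_force: [-3.6, -1.4, 8.3]
grip_width: 0.45
```

```bash
python3 plan.py 616.4 167.6 100 -3.8
```

```text
t 35.88 tcp [616.7 167.9 100.3] jaw -3.7 toolx [ 0.001 -0.    -1.   ] off [ 0.3 -0.3  0.3] twist 0.1 alt -179.9 j7 [ 0.04  0.51 -0.5   1.55  0.26  1.15 -0.58] w 0.45 F [-3.6 -1.4  8.3]
```

Contact: about 12 N net. Ease back 0.5 mm, release slowly, then rise.

Request:
send_rows([
  [-0.5,0,0],
  [-0.5,0,0],
  [-0.5,0,0],
  [-0.5,0,0],
  [-0.5,0,0],
], grip=[255,108,100,80,50], twist=[0,0,0,0,0])

```text
clock: 36.3
position: [0.6165, 0.168, 0.0996]
ee_rot: [0.516, 0.483, -0.516, 0.484]
ft_force: [-0.9, 0.0, -0.2]
grip_width: 0.798
```

Request:
send_rows([
  [0,0,0],
  [0,0,0],
  [-10,0,0],
  [-30,0,0],
  [-60,0,0],
], grip=[0,0,0,0,0], twist=[0,0,0,0,0])

```text
clock: 36.72
position: [0.6151, 0.1674, 0.1586]
ee_rot: [-0.515, -0.484, 0.517, -0.483]
ft_force: [0.1, 0.7, 0.2]
grip_width: 0.999
```

Request:
send_rows([
  [-30,0,10],
  [-60,0,20],
  [-80,0,30],
  [-80,0,30],
  [-80,0,30],
], grip=[0,0,0,0,0], twist=[0,0,0,0,0])

```text
clock: 37.13
position: [0.6151, 0.1376, 0.2416]
ee_rot: [0.517, 0.483, -0.515, 0.484]
ft_force: [-0.3, 0.3, -0.8]
grip_width: 0.998
```

```bash
python3 plan.py 616.4 167.6 100 -3.8; python3 snap.py wrist 23;python3 snap.py side 23
python3 - <<'E'
from h import *
z=np.load('wrist23.npz');p,d,c=z['p'].astype(int),z['d'],(z['K'],z['D'],z['R'],z['t']);P=cloud(d,c)
n=(abs(P[...,0]-.616)<.05)&(abs(P[...,1]-.168)<.06)
m=n&(P[...,2]>.134)&(P[...,2]<.145);fit('weight top',P,m);print(cv2.minEnclosingCircle((P[m][:,:2]*1000).astype(np.float32)))
q=P[m]*1000;print('tilt',np.linalg.lstsq(np.c_[q[:,:2],np.ones(len(q))],q[:,2],rcond=None)[0][:2])
fit('plate',P,n&(P[...,2]>.084)&(P[...,2]<.094))
E
python3 fus.py wrist23.npz 2>/dev/null
```

```text
t 37.13 tcp [615.1 137.6 241.6] jaw -3.8 toolx [ 0.003  0.    -1.   ] off [141.6  -1.1 -30. ] twist 0.0 alt -180.0 j7 [ 0.09  0.38 -0.51  1.41  0.19  1.39 -0.49] w 0.998 F [-0.3  0.3 -0.8]
weight top 2374 c [617.  167.2] s [38.9 38.9] a 25.3 z [137.7 138.8 140. ]
((617.0411376953125, 167.02452087402344), 19.866195678710938)
tilt [0.00219198 0.00228747]
plate 1482 c [616.5 167.3] s [70. 40.] a 85.6 z [87.5 88.8 90. ]
boxtop 1754 c [616.4 160.6] s [124.9  37.4] a 86.3 z [74.7 76.7 78.1]
s range [-54.95510444 -54.91789037  68.55808103  69.65684963] w [-16.1164722   18.65484688] slope -0.003549255023561629 0.00809983379675532
nose end s 133.85231982530186
axis line w at s=-45,+20: [np.float64(0.7941431438248937), np.float64(nan)]
blue cradle 1712 c [619.9 243.2] s [44.2 80.8] a 86.4 z [52.8 54.8 56.2]
green cradle 1080 c [611.9  92.8] s [44.3 80.1] a 86.4 z [49.8 54.7 55.9]
```

View pics/wrist23.png

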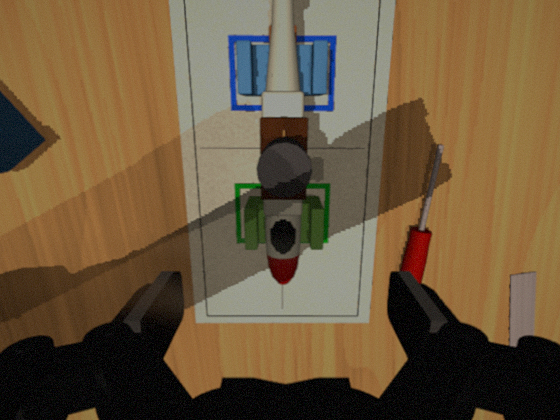

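View pics/side23.png

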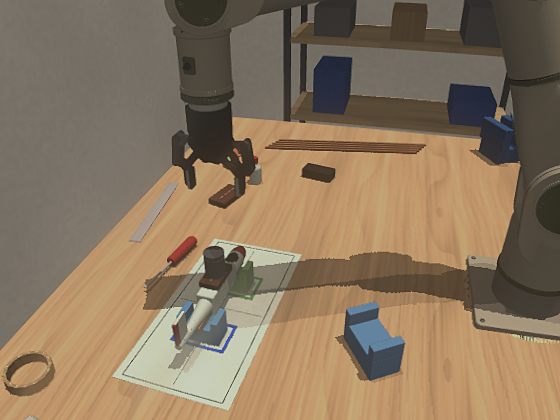

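The stack is complete: weight at (285,168) on the plate, offset about 0.6 mm, upright. Both cradles are in their outlines, the gripper is clear, and the bystanders are where they were. Handing in.

```bash
python3 -c "
from workcell import manip
print(manip.hand_in())"
```

```text
the job is handed in; nothing more can be done
None
```

The job is done and handed in at about 37 s of the 122 s allowed; `hand_in` gave no verdict. I stood both cradles in their outlines, using the smaller blue one. The fuselage lies in them nose over green, with the smaller plate on its flat middle and the weight on the plate.

Last checks, from the wrist camera after release:

| Item | Measured | Limit |
|---|---|---|
| Green cradle | about 2.5 mm off its outline centre | 13 mm |
| Blue cradle | under 1 mm off its outline centre | 13 mm |
| Fuselage | about 0.3 mm off lengthwise and 1.5 mm sideways | 14 mm |
| Plate | about 1 mm off the centre of the flat middle | 12 mm |
| Weight | about 0.6 mm off the plate centre, tilt about 0.003 rad | 12 mm, 0.1 rad |

- **Level:** the fuselage was level within about 0.004 rad along its length. The last sideways slope read 0.008 rad, but the plate and weight hid most of the top for that reading. It had read 0.001 rad before the weight went on.
- **Weight contact:** setting the weight down made about 12 N at the wrist, against the 60 N limit.
- **Bystanders:** the glue bottle, screwdriver and sanding block look unmoved in the side picture. I did not measure them again.
- **Disagreement:** the top camera read about 2–4 mm differently from the wrist camera, so I used the wrist camera throughout.

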